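# Clear and set up the recipe stand

### The arm

A 6-joint arm with a two-finger parallel gripper is mounted at the origin on the work surface. World frame = base frame: x ahead of the robot, y to its left, z up, the work surface at z = 0. Lengths are in mm, angles in rad, forces in N, time in s.
With the tool pointing down it reaches from about 425 to 925 mm from the base axis. Payload 12.5 kg.
Tool frame: the origin (TCP) lies midway between the tips of the shut fingers; the grasp point (between the pads) lies 19 mm behind it; z points along the fingers, y is the line along which they close (so a half turn about z gives the same grasp; the last joint's range is limited). The gripper opens to 85 mm and grips with 20 to 120 N. Pads are 22 mm wide; open, the fingers measure 114 mm over their backs; the gripper's body (76 mm by 85 mm) begins 54 mm behind the grasp point. The pads swing forward as they close: fully open they stand 13 mm farther back than shut.
Start: joints at [1.154, 0.491, 1.559, -0, 1.092, -0.106], TCP at [191.121, 595.08, 202.227] pointing down, gripper open.
Joint ranges: [-3.1, 3.1], [-0.84, 2.19], [0.05, 2.79], [-1.13, 4.28], [0.06, 2.93], [-2.69, 2.69]. Speed limits (rad/s): [2.22, 2.22, 2.79, 3.14, 3.14, 3.14].

### API

Orientations are given as [roll, pitch, yaw] about the fixed x, y, z axes, in that order (R = Rz(yaw) Ry(pitch) Rx(roll)).
In Python, from bench import observe, vision, ticket gives the robot as it stands.
- The arm moves only by the shell command python3 -m pendant 'ROWS' [FORCE]. ROWS is JSON, a list of rows, each an object with "jaw": the opening, from 0 (shut) to 1 (fully open); "xyz": the shift along the world's x, y, z each as a share of 4 cm, from -1 to 1, a list of three; "dr": the turn, a rotation vector about the world's x, y, z each as a share of 6 degrees, from -1 to 1, a list of three. A call has 1 to 5 rows; each row shifts and turns the commanded pose from where the row before left it; what a row does not reach is not made up. A row lasts 1/10 s, in which the tool goes at most 50 mm and 8.59 degrees, less where a joint would pass 70% of its speed; a pose out of reach is approached as far as the arm can. A call with a number of a shift or a turn outside -1 to 1 is refused whole. A call with a gripper value outside its range is refused whole. The fingers move at their own pace and stop on an object; FORCE is the grip in N (left out, the last holds). Time passes only in rows, so rows that do not move let the fingers close. It gives the time, the measured TCP pose, the force, the opening and the grip force at its end, in the units of the state.
- observe(): the state, without advancing time (a new reading comes with each control period).
- vision.get_image(name): name is "scene" or "top" or "wrist"; returns a dict with "image" (384x512x3 uint8, blue, green, red), "intrinsics" (3x3 intrinsics, pixels), "xyz" and "rotation" of the camera in the world. Camera axes: x right, y down, z forward; pixel columns grow to the right and rows downward; lengths in mm; the calibration is good to about 2 mm. A picture is of the moment at which its call begins. There is no depth.
- ticket.sign_off(): hands the job in; it is judged then, once.
The state is a dict: "clock": time; "joint_pos": joint angles; "joint_velocities": joint speeds; "joint_torque": joint torques, N m; "tool_pos": TCP position; "orientation": TCP orientation; "wrist_force": force on the tool from outside, world axes, zero at the start; "moment": the same for the moment, N m; "width": opening from 0.0 (shut) to 1.0 (fully open); "gripper_force": force on a finger pad.
Only numpy, scipy, OpenCV 4.12 (cv2) and the standard library are available. Lean on these libraries where they do the work, as an engineer would, in place of code of your own. Each camera call takes 0.05 s, during which the arm holds its last target. There are 200 camera calls.

### The job

The folding recipe stand lies flat and is cluttered: first move the dark jar and the steel caddy off it and stand both upright inside the wooden tray. Then raise the stand's panel to 60 degrees from flat and let go of it, and after that lift the tablet out of its leaning dock and lean it on the panel, bottom edge down on the ledge, about in the middle, screen outwards. Drop nothing, do not tip the jar or the caddy over, and leave the mug, the pepper mill and the oil bottle where they are.

Things in the scene. Friction and masses are not known exactly. Their poses are not given: they have to be found in the camera images.
- stand: Folding recipe stand of brown wood, fixed. Base board 170 (x) x 200 (y) x 12 mm; origin: centre of its underside. Hinge along y at x +65, z 45 mm, between 8 mm cheeks at y +-101 mm, 58 mm high. The user looks at it from +x. The panel starts flat (free edge to -x) on two posts (x -50, y +-83 mm) over the base.
- panel (a joint): Panel angle about its hinge, rad: 0 flat (start), 1.047 = 60 degrees, up to 1.75; the free edge swings up, then towards stand +x. Stiff friction hinge (0.8 N m, 6 to 9 N at the bar): stays where left, even under the tablet. Panel 10 mm thick, 190 wide, solid to 78 mm from the hinge; beyond, two side strips 22 mm wide (to 136 mm) hold the bar, with a 45 x 146 mm open slot between.
- panel_bar (a point): Centre of the panel's round bar, its handle: 12 mm diameter, 146 mm free along y, 129 mm from the hinge; at the start 45 mm above the worktop (33 above the base board). A finger fits through the slot beside it; the bar can turn between the fingers. Axes turn with the panel: x towards the hinge, y along the bar, z out of the panel's face.
- panel_face (a point): Mid-width point on the panel's face (upper side while flat) in the corner with the ledge; 5 mm from the hinge axis along its z. Axes turn with the panel: x along the face from bar to ledge, y along the hinge, z out of the face. The ledge (8 mm thick, 150 wide, at x 0 to 8 mm) stands 22 mm out of the face and carries the tablet's lower edge.
- dock: Grey charging dock, fixed: base 130 x 130 x 14 mm; origin on the worktop, 10 mm in front (+x) of the base's middle. A back plate (110 wide, 85 mm long) leans 30 degrees back, top to -x, behind the tablet; a ledge with a 10 mm lip carries the tablet's foot at x 20, z 32 mm. The tablet's upper 115 mm stands free. The dock may face up to 30 degrees aside.
- tablet: Tablet computer, aluminium with a dark screen, 125 (y) x 200 (z) x 10 mm (x), 0.35 kg. Origin at the centre of its lower narrow edge; z runs up its long side to the top edge at 200 mm, x is out of the screen. At the start it leans in the dock, 30 degrees from vertical, screen to the dock's +x.
- tablet_foot (a point): Middle of the tablet's lower edge on its back side (tablet x = -5 mm, z = 0), axes as the tablet.
- tablet_screen (a point): Centre of the tablet's screen surface (tablet x = +5 mm, z = 100 mm), axes as the tablet.
- jar: Dark round storage jar with a cork lid, 58 mm diameter, 125 mm tall, about 0.35 kg; origin at the centre of its underside, z up. Starts standing on the solid part of the flat panel, beside the caddy.
- caddy: Square steel tea caddy, body 58 x 58 mm, its lid 60 x 60 mm (the top 14 mm), rounded edges, 92 mm tall, about 0.3 kg; origin at the centre of its underside, z up, x and y square to its sides. Starts standing on the solid part of the flat panel, beside the jar.
- tray: Low wooden tray, 230 (x) x 150 (y) x 24 mm, walls 6 mm, floor about 6 mm thick; fixed to the worktop. Origin at the centre of its underside. The tray and the dock stand on either side of the stand and may be exchanged.
- mug: White mug, 80 mm diameter, 90 mm tall, one handle; origin at the centre of its underside. Bystander between the robot and the stand.
- mill: Dark wooden pepper mill, 56 mm diameter, 170 mm tall, upright; origin at the centre of its underside. Bystander beyond the stand.
- oil: Green glass oil bottle, 60 mm diameter, 190 mm tall, upright; origin at the centre of its underside. Bystander beyond the stand.
There are look-alikes about, which are no part of the job. What is shaped like the tablet but blue or orange is not meant. Leave any yellow look-alike of the caddy alone.

How it is judged:
By the outcome, as a careful person would: the job done as asked, in the order asked, and still so for the second after the job is handed in, with the robot touching nothing.
It also fails if it takes over 72 s, if anything falls off the work surface, if the arm or the gripper's body presses on something with over 40 N, if the wrist force passes 120 N, or if a joint passes its speed limit or range.

## Working session

There is one attempt and no reset: what is moved stays moved. The work goes in short steps, Python scripts to look and compute and a shell command to move; the robot and the scene stay as the last step left them, time stands still between calls to the robot, and variables do not carry over. Pictures are saved under pics/ and viewed, at most 10 in all, crops included, and the job is handed in when it is done.

```bash
ls; mkdir -p pics; python3 - <<'E'
from bench import observe, vision
import cv2,json
s=observe();print(s)
for n in("scene","top"):
    d=vision.get_image(n);cv2.imwrite(f"pics/{n}0.png",d["image"]);print(n,d["intrinsics"],d["xyz"],d["rotation"])
E
```

```text
pics
{'clock': 0.0, 'joint_pos': array([ 1.15440541e+00,  4.91550407e-01,  1.55943371e+00,  2.92706071e-05,
        1.09166772e+00, -1.05600327e-01]), 'joint_velocities': array([ 0.00087435,  0.00085842, -0.00058344, -0.00044357,  0.0006955 ,
        0.00057109]), 'joint_torque': array([-5.46427182e-04, -6.18418837e+01, -2.61577141e+01, -1.83766283e-04,
        4.27986306e-03, -1.58208252e-05]), 'tool_pos': array([191.00604162, 594.84602144, 201.63885153]), 'orientation': array([-3.14054211e+00, -1.37458166e-04,  2.83078848e+00]), 'wrist_force': array([ 0.07860896, -0.22578913,  0.57462798]), 'moment': array([0.00994769, 0.06226295, 0.02603544]), 'gripper_force': 0.0, 'width': 0.998960767021263}
scene [[452.53074264   0.         262.77033858]
 [  0.         452.53074264 190.014     ]
 [  0.           0.           1.        ]] [1032.36904708  697.98540237 1247.62154568] [-2.49937434  0.00721716  2.4637758 ]
top [[456.42559669   0.         248.67843091]
 [  0.         456.42559669 199.99587787]
 [  0.           0.           1.        ]] [ 247.39380439   11.39310202 1236.05815566] [-2.95790329  0.01579585 -1.54992303]
```

View pics/scene0.png

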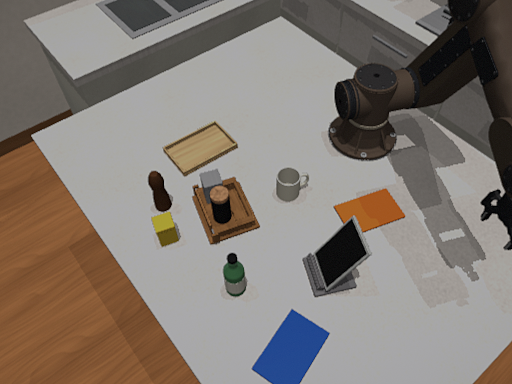

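View pics/top0.png

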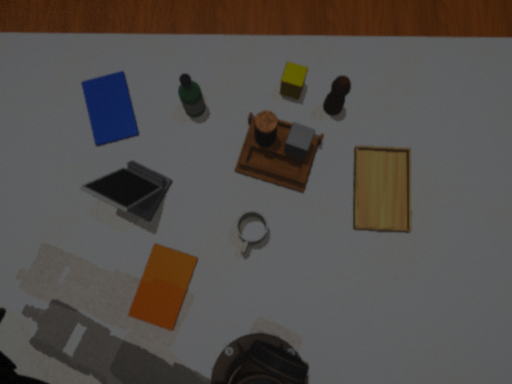

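The scene view shows the stand at about (225,208) with the dark cork-lidded jar at (221,203) and the grey steel caddy at (211,183). The tray is at (200,147) and the dock with the tablet at (338,257). The mug is at (289,184), the mill at (159,190) and the oil bottle at (234,275).

Look-alikes are a blue slab (291,350), an orange slab (370,208) and a yellow caddy (165,229). The tablet meant is the aluminium one with the dark screen in the dock, and the caddy meant is the grey one on the panel. I'll confirm both in an enlarged crop.

```bash
cat > h.py <<'E'
import numpy as np, cv2
from scipy.spatial.transform import Rotation as R
from bench import observe, vision
def cam(n,save=None):
    d=vision.get_image(n)
    d["K"]=np.array(d["intrinsics"]);d["R"]=R.from_euler('xyz',d["rotation"]).as_matrix();d["t"]=np.array(d["xyz"])
    if save: cv2.imwrite(save,d["image"])
    return d
def ray(d,p):
    v=d["R"]@np.linalg.solve(d["K"],[p[0],p[1],1.]);return d["t"],v
def onz(d,p,z):
    t,v=ray(d,p);return t+v*(z-t[2])/v[2]
def proj(d,P):
    c=(np.atleast_2d(P)-d["t"])@d["R"];q=c@d["K"].T;return q[:,:2]/q[:,2:]
def tri(obs):
    A=0;b=0
    for d,p in obs:
        t,v=ray(d,p);v=v/np.linalg.norm(v);M=np.eye(3)-np.outer(v,v);A=A+M;b=b+M@t
    return np.linalg.solve(A,b)
E
python3 - <<'E'
from h import *
T=cam("top");S=cam("scene")
import pickle;pickle.dump((T,S),open("ts0.pkl","wb"))
def crop(d,x,y,w,h,k): 
    c=cv2.resize(d["image"][y:y+h,x:x+w],None,fx=k,fy=k,interpolation=cv2.INTER_CUBIC);return cv2.convertScaleAbs(c,alpha=1.8 if d is T else 1.1,beta=10)
a=np.hstack([crop(T,225,90,110,110,3.6),crop(T,70,140,110,100,3.6)[:, :396][:396] if 0 else crop(T,70,140,110,110,3.6)])
b=np.hstack([crop(S,180,160,100,50,3.96)if 0 else crop(S,170,155,110,55,3.6) if 0 else crop(S,170,160,110,90,3.6),crop(S,285,210,110,90,3.6)])
o=np.vstack([a,b])
o=cv2.resize(o,None,fx=600/o.shape[0],fy=600/o.shape[0]);print(o.shape)
cv2.imwrite("pics/crop1.png",o)
E
```

```text
(600, 660, 3)
```

View pics/crop1.png

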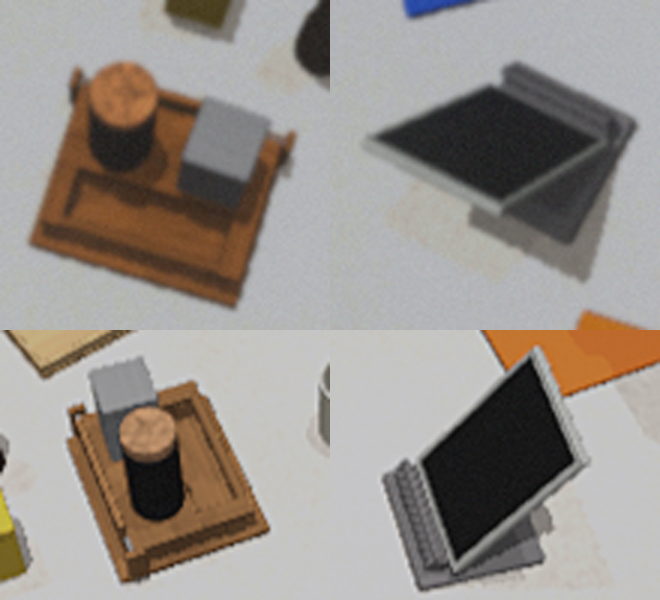

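The crop confirms both targets. The tablet with the aluminium rim and dark screen leans in the grey dock, its foot at the lip, and the silver-grey caddy stands beside the dark cork-lidded jar on the panel's solid part. Next I turn these pixels into positions.

```bash
python3 - <<'E'
from h import *
import pickle
np.set_printoptions(precision=1,suppress=True)
T,S=pickle.load(open("ts0.pkl","rb"))
tc=lambda u,v:(225+u/3-.33,90+v/3-.33)
td=lambda u,v:(70+(u-330)/3-.33,140+v/3-.33)
sc=lambda u,v:(170+u/3-.33,160+(v-330)/3-.33)
sd=lambda u,v:(285+(u-330)/3-.33,210+(v-330)/3-.33)
# jar lid by mask of cork
print("jar T",onz(T,tc(124,93),175),"S",onz(S,sc(149,422),175),tri([(T,tc(124,93)),(S,sc(149,422))]))
for p in[(200,98),(270,130),(253,180),(185,158)]:print("cadT",onz(T,tc(*p),142))
for p in[(90,372),(143,358),(158,402),(103,415)]:print("cadS",onz(S,sc(*p),142))
print("stand T front z0",onz(T,tc(32,244),0),onz(T,tc(236,306),0)," z12",onz(T,tc(32,235),12),onz(T,tc(240,296),12))
print("cheek tops T",onz(T,tc(76,70),58),onz(T,tc(290,137),58))
print("stand S z0",onz(S,sc(122,580),0),onz(S,sc(268,533),0),"z12 -x-y",onz(S,sc(195,383),12))
for a,b in[((365,143),(585,462)),((500,210),(537,348)),((490,85),(458,570)),((610,137),(420,462))]:print("tab",tri([(T,td(*a)),(S,sd(*b))]))
print("dock base z14 T",onz(T,td(637,125),14),onz(T,td(572,238),14),onz(T,td(510,65),14),"S",onz(S,sd(385,475),14),onz(S,sd(420,585),14),onz(S,sd(543,560),14))
for p in[(355,147),(410,149),(409,231),(354,230)]:print("tray",onz(T,p,24))
for p in[(252,228),(335,103),(192,100)]:print("obst z0 ~",onz(T,p,60))
E
```

```text
jar T [641.9  -5.9 175. ] S [635.8 -12.1 175. ] [638.8  -6.  183.8]
cadT [650.7 -70.2 142. ]
cadT [ 623.6 -128.5  142. ]
cadT [ 580.1 -114.3  142. ]
cadT [598.2 -57.9 142. ]
cadS [ 633.4 -126.2  142. ]
cadS [ 579.4 -106.6  142. ]
cadS [601.4 -49.  142. ]
cadS [654.8 -70.9 142. ]
stand T front z0 [558.2  74.6   0. ] [ 502.7 -114.6    0. ]  z12 [563.7  74.2  12. ] [ 509.6 -117.    12. ]
cheek tops T [706.7  36.   58. ] [ 646.2 -157.1   58. ]
stand S z0 [714.5  23.8   0. ] [558.4  75.4   0. ] z12 -x-y [ 501.1 -132.4   12. ]
tab [462.1 421.7 203.1]
tab [410.7 312.6 205.3]
tab [551.7 380.2  35.3]
tab [503.1 270.   37.1]
dock base z14 T [522.4 247.5  14. ] [416.8 301.   14. ] [577.3 368.4  14. ] S [528.  253.6  14. ] [581.6 363.8  14. ] [470.6 420.3  14. ]
tray [ 625.6 -254.1   24. ]
tray [ 622.3 -404.2   24. ]
tray [ 396.1 -391.8   24. ]
tray [ 396.  -246.5   24. ]
obst z0 ~ [391.8  24.4  60. ]
obst z0 ~ [ 738.  -194.7   60. ]
obst z0 ~ [741.1 195.5  60. ]
```

```bash

python3 -m pendant '[{"jaw":1,"xyz":[0,0,1],"dr":[0,0,0]},{"jaw":1,"xyz":[0,0,1],"dr":[0,0,0]},{"jaw":1,"xyz":[0,0,1],"dr":[0,0,0]},{"jaw":1,"xyz":[0.7,-0.94,0],"dr":[0,0,-0.93]},{"jaw":1,"xyz":[0.7,-0.94,0],"dr":[0,0,-0.93]}]' 40
for i in 1 2; do :; done
python3 -m pendant '[{"jaw":1,"xyz":[0.7,-0.94,0],"dr":[0,0,-0.93]},{"jaw":1,"xyz":[0.7,-0.94,0],"dr":[0,0,-0.93]},{"jaw":1,"xyz":[0.7,-0.94,0],"dr":[0,0,-0.93]},{"jaw":1,"xyz":[0.7,-0.94,0],"dr":[0,0,-0.93]},{"jaw":1,"xyz":[0.7,-0.94,0],"dr":[0,0,-0.93]}]'
python3 -m pendant '[{"jaw":1,"xyz":[0.7,-0.94,0],"dr":[0,0,-0.93]},{"jaw":1,"xyz":[0.7,-0.94,0],"dr":[0,0,-0.93]},{"jaw":1,"xyz":[0.7,-0.94,0],"dr":[0,0,-0.93]},{"jaw":1,"xyz":[0.7,-0.94,0],"dr":[0,0,-0.93]},{"jaw":1,"xyz":[0.7,-0.94,0],"dr":[0,0,-0.93]}]'
python3 -m pendant '[{"jaw":1,"xyz":[0.7,-0.94,0],"dr":[0,0,-0.93]},{"jaw":1,"xyz":[0.7,-0.94,0],"dr":[0,0,-0.93]},{"jaw":1,"xyz":[0.7,-0.94,0],"dr":[0,0,-0.93]},{"jaw":1,"xyz":[0.7,-0.94,0],"dr":[0,0,-0.93]},{"jaw":1,"xyz":[0,0,0],"dr":[0,0,0]}]'
python3 - <<'E'
from h import *
s=observe();print(s["joint_pos"],s["tool_pos"],s["orientation"])
W=cam("wrist","pics/w1.png");print(W["t"],W["rotation"],W["K"][0,0])
import pickle;pickle.dump(W,open("w1.pkl","wb"))
E
```

```text
clock: 0.7
tool_pos: [247.2, 519.4, 322.9]
orientation: [3.14, 0.0, 2.634]
wrist_force: [1.1, 0.1, -0.0]
width: 0.997
gripper_force: 0.0
clock: 1.2
tool_pos: [387.8, 330.2, 322.3]
orientation: [3.141, -0.0, 2.145]
wrist_force: [1.1, 0.7, 0.5]
width: 1.0
gripper_force: 0.0
clock: 1.7
tool_pos: [527.9, 142.1, 322.3]
orientation: [3.141, -0.0, 1.658]
wrist_force: [-0.1, 0.9, -0.7]
width: 1.001
gripper_force: 0.0
clock: 2.2
tool_pos: [641.2, -10.9, 320.6]
orientation: [-3.141, 0.001, 1.265]
wrist_force: [-0.1, 0.5, -0.9]
width: 0.996
gripper_force: 0.0
[-1.19621872e-01  4.29606394e-01  1.34460200e+00 -8.11819430e-04
  1.36847405e+00  1.86071411e-01] [641.1983345  -10.92269919 320.6391722 ] [-3.14066870e+00  9.82981223e-04  1.26526706e+00]
[664.33192862  58.82201939 490.71768049] [ 2.84447958e+00  8.69069371e-04 -3.04157522e-01] 291.9024558203236
```

View pics/w1.png

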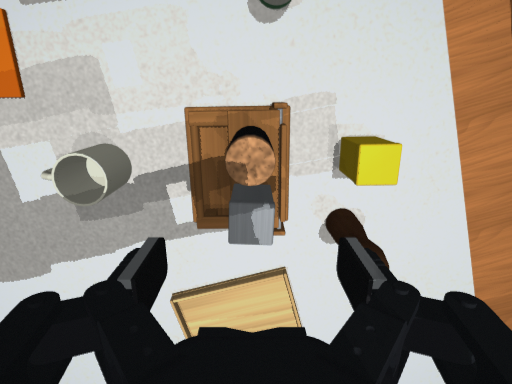

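The wrist view shows the jar lid centred at about (250,160) and the caddy's lid top at about x 229–274, y 206–244. The stand's base has corners at (186,107) and (197,229), and the bar is near x 200. The hinge side is at x 280 and the tray at the bottom.

```bash
python3 - <<'E'
from h import *
import pickle
np.set_printoptions(precision=1,suppress=True)
W=pickle.load(open("w1.pkl","rb"));T,S=pickle.load(open("ts0.pkl","rb"))
im=W["image"];hsv=cv2.cvtColor(im,cv2.COLOR_BGR2HSV)
# cork lid: bright brown
for d,(x,y,w,h),z in((W,(215,125,70,65),175),(T,(250,105,30,30),175),(S,(205,180,30,20),175)):
    hs=cv2.cvtColor(d["image"],cv2.COLOR_BGR2HSV)[y:y+h,x:x+w]
    print(hs[h//2,w//2], hs[2,2])
    m=((hs[...,0]<18)&(hs[...,2]>(110 if d is not T else 70))).astype(np.uint8)
    c=max(cv2.findContours(m,0,1)[0],key=cv2.contourArea)
    e=cv2.minEnclosingCircle(c);M=cv2.moments(c);ce=(x+M["m10"]/M["m00"],y+M["m01"]/M["m00"])
    print("jar",e,ce,onz(d,ce,z))
# caddy grey top
hs=hsv[180:255,215:290]
g=((hs[...,1]<60)&(hs[...,2]>50)&(hs[...,2]<170)).astype(np.uint8)
print(im[225,245:280:5].tolist(), im[195:250:5,250].tolist())
for p in[(229,207),(274,207),(273,245),(229,243)]:print("cadW",onz(W,p,142))
for p in [(186,107),(197,229)]:print("standW z12",onz(W,p,12))
for p in [(280,103),(282,232)]:print("cheekW z58",onz(W,p,58))
E
```

```text
[ 14 129 146] [ 15 156 119]
jar ((45.89361572265625, 31.221574783325195), 36.092037200927734) (255.99190317906758, 156.7479757947669) [649.9  -2.4 175. ]
[ 13 157  78] [110   8  97]
jar ((14.378705978393555, 10.890835762023926), 15.187841415405273) (265.82355497609734, 119.52368535419383) [644.8  -5.4 175. ]
[ 14 120 149] [120   2 126]
jar ((17.33333396911621, 14.0), 12.693055152893066) (220.96701754385964, 192.9319298245614) [637.6  -1.3 175. ]
[[104, 103, 99], [110, 107, 103], [164, 160, 155], [166, 162, 157], [166, 161, 157], [168, 164, 160], [63, 109, 159]] [[60, 59, 57], [60, 58, 56], [89, 86, 84], [89, 87, 84], [109, 106, 103], [109, 106, 103], [110, 107, 103], [110, 106, 104], [109, 106, 103], [107, 105, 101], [227, 223, 219]]
cadW [596.3 -60.7 142. ]
cadW [651.1 -77.9 142. ]
cadW [ 634.8 -129.5  142. ]
cadW [ 579.9 -109.1  142. ]
standW z12 [560.3  75.5  12. ]
standW z12 [ 502.5 -128.1   12. ]
cheekW z58 [700.2  38.9  58. ]
cheekW z58 [ 648.3 -156.5   58. ]
```

```bash

python3 -m pendant '[{"jaw":1,"xyz":[0,0.15,-1],"dr":[0,0,0]},{"jaw":1,"xyz":[0,0,-1],"dr":[0,0,0]},{"jaw":1,"xyz":[0,0,-1],"dr":[0,0,0]},{"jaw":1,"xyz":[0,0,-1],"dr":[0,0,0]},{"jaw":1,"xyz":[0,0,-0.6],"dr":[0,0,0]}]' 40
python3 -m pendant '[{"jaw":1,"xyz":[0,0,-0.4],"dr":[0,0,0]},{"jaw":1,"xyz":[0,0,-0.2],"dr":[0,0,0]},{"jaw":0.4,"xyz":[0,0,0],"dr":[0,0,0]},{"jaw":0.4,"xyz":[0,0,0],"dr":[0,0,0]},{"jaw":0.4,"xyz":[0,0,0],"dr":[0,0,0]}]' 40
python3 -m pendant '[{"jaw":0.4,"xyz":[0,0,0],"dr":[0,0,0]},{"jaw":0.4,"xyz":[0,0,0],"dr":[0,0,0]},{"jaw":0.4,"xyz":[0,0,0],"dr":[0,0,0]}]' 40
```

```text
clock: 2.75
tool_pos: [637.4, 0.8, 135.6]
orientation: [-3.139, 0.0, 1.275]
wrist_force: [-0.2, -0.4, 0.2]
width: 0.999
gripper_force: 0.0
clock: 3.25
tool_pos: [639.8, -0.4, 115.7]
orientation: [3.139, -0.001, 1.273]
wrist_force: [1.1, 0.2, 3.1]
width: 0.656
gripper_force: 42.9
clock: 3.55
tool_pos: [639.8, -0.5, 115.7]
orientation: [3.139, -0.001, 1.273]
wrist_force: [1.3, 0.6, 6.5]
width: 0.653
gripper_force: 43.0
```

```bash

python3 -m pendant '[{"jaw":0.4,"xyz":[0,0,0.5],"dr":[0,0,0]},{"jaw":0.4,"xyz":[0,0,0.8],"dr":[0,0,0]},{"jaw":0.4,"xyz":[0,0,0.9],"dr":[0,0,0]},{"jaw":0.4,"xyz":[0,0,0.8],"dr":[0,0,0]},{"jaw":0.4,"xyz":[-0.1,-0.4,0],"dr":[0,0,0]}]' 40
python3 -m pendant '[{"jaw":0.4,"xyz":[-0.2,-0.8,0],"dr":[0,0,0]},{"jaw":0.4,"xyz":[-0.25,-0.9,0],"dr":[0,0,0]},{"jaw":0.4,"xyz":[-0.25,-0.9,0],"dr":[0,0,0]},{"jaw":0.4,"xyz":[-0.25,-0.9,0],"dr":[0,0,0]},{"jaw":0.4,"xyz":[-0.25,-0.9,0],"dr":[0,0,0]}]' 40
python3 -m pendant '[{"jaw":0.4,"xyz":[-0.25,-0.9,0],"dr":[0,0,0]},{"jaw":0.4,"xyz":[-0.25,-0.9,0],"dr":[0,0,0]},{"jaw":0.4,"xyz":[-0.2,-0.9,0],"dr":[0,0,0]},{"jaw":0.4,"xyz":[0,-0.65,0],"dr":[0,0,0]},{"jaw":0.4,"xyz":[0,0,0],"dr":[0,0,0]}]' 40
python3 - <<'E'
from h import *
import pickle
S=cam("scene","pics/s2.png");T=cam("top","pics/t2.png")
pickle.dump((T,S),open("ts2.pkl","wb"))
o=np.vstack([cv2.resize(S["image"][90:290,130:410],None,fx=2,fy=2),cv2.convertScaleAbs(cv2.resize(T["image"][80:180,230:370],None,fx=4,fy=4),alpha=1.8)[:200*1]]) if 0 else cv2.resize(S["image"][90:290,130:400],None,fx=2.8,fy=2.8)
cv2.imwrite("pics/s2c.png",o)
E
```

```text
clock: 4.05
tool_pos: [636.5, -15.7, 238.6]
orientation: [3.135, -0.002, 1.274]
wrist_force: [0.5, -0.5, -3.8]
width: 0.659
gripper_force: 44.6
clock: 4.55
tool_pos: [585.5, -194.2, 232.7]
orientation: [-3.139, -0.0, 1.272]
wrist_force: [0.2, 0.7, -3.6]
width: 0.655
gripper_force: 44.5
clock: 5.05
tool_pos: [557.4, -329.9, 232.2]
orientation: [-3.139, -0.0, 1.269]
wrist_force: [-0.7, 0.6, -5.8]
width: 0.657
gripper_force: 44.4
```

View pics/s2c.png

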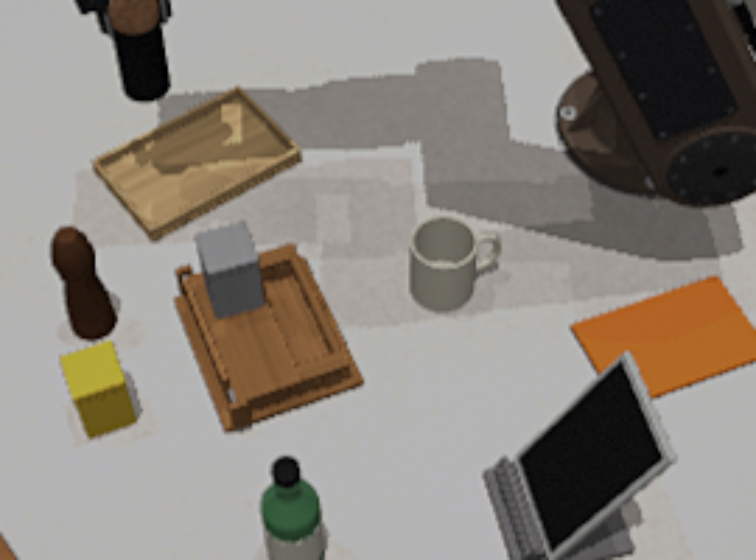

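The jar hangs upright in the gripper at (140,65) over the tray, and the stand holds only the caddy, at (232,270). Now I lower it into the tray.

```bash

python3 -m pendant '[{"jaw":0.4,"xyz":[0,0,-0.8],"dr":[0,0,0]},{"jaw":0.4,"xyz":[0,0,-1],"dr":[0,0,0]},{"jaw":0.4,"xyz":[0,0,-1],"dr":[0,0,0]},{"jaw":0.4,"xyz":[0,0,-0.8],"dr":[0,0,0]},{"jaw":0.4,"xyz":[0,0,-0.2],"dr":[0,0,0]}]' 40
python3 -m pendant '[{"jaw":0.4,"xyz":[0,0,0],"dr":[0,0,0]},{"jaw":0.4,"xyz":[0,0,-0.05],"dr":[0,0,0]},{"jaw":0.4,"xyz":[0,0,-0.05],"dr":[0,0,0]}]'
```

```text
clock: 5.65
tool_pos: [557.5, -324.3, 78.3]
orientation: [-3.135, -0.002, 1.274]
wrist_force: [-0.4, -0.1, -4.0]
width: 0.655
gripper_force: 44.9
clock: 5.95
tool_pos: [559.9, -326.8, 80.0]
orientation: [3.139, 0.001, 1.273]
wrist_force: [0.2, 0.8, -4.5]
width: 0.657
gripper_force: 45.0
```

```bash

python3 -m pendant '[{"jaw":0.4,"xyz":[0,0,-0.1],"dr":[0,0,0]},{"jaw":0.4,"xyz":[0,0,-0.05],"dr":[0,0,0]},{"jaw":0.4,"xyz":[0,0,0],"dr":[0,0,0]}]'
python3 -m pendant '[{"jaw":0.4,"xyz":[0,0,-0.04],"dr":[0,0,0]},{"jaw":0.4,"xyz":[0,0,0],"dr":[0,0,0]}]'
```

```text
clock: 6.25
tool_pos: [559.0, -326.5, 72.2]
orientation: [-3.142, -0.0, 1.273]
wrist_force: [-0.1, -0.7, -3.0]
width: 0.655
gripper_force: 45.0
clock: 6.45
tool_pos: [559.2, -326.9, 71.8]
orientation: [3.141, 0.001, 1.273]
wrist_force: [-3.1, -0.1, 4.5]
width: 0.656
gripper_force: 45.5
```

```bash

python3 -m pendant '[{"jaw":1,"xyz":[0,0,0],"dr":[0,0,0]},{"jaw":1,"xyz":[0,0,0],"dr":[0,0,0]},{"jaw":1,"xyz":[0,0,0],"dr":[0,0,0]},{"jaw":1,"xyz":[0,0,0.3],"dr":[0,0,0]},{"jaw":1,"xyz":[0,0,0.8],"dr":[0,0,0]}]' 40
python3 -m pendant '[{"jaw":1,"xyz":[0,0,1],"dr":[0,0,0]},{"jaw":1,"xyz":[0,0,1],"dr":[0,0,0]},{"jaw":1,"xyz":[0,0,1],"dr":[0,0,0]},{"jaw":1,"xyz":[0.2,0.6,0.2],"dr":[0,0,-0.4]},{"jaw":1,"xyz":[0.2,0.9,0],"dr":[0,0,0]}]'
python3 -m pendant '[{"jaw":1,"xyz":[0.2,0.95,0],"dr":[0,0,0]},{"jaw":1,"xyz":[0.2,0.95,0],"dr":[0,0,0]},{"jaw":1,"xyz":[0.3,0.95,0],"dr":[0,0,0]},{"jaw":1,"xyz":[0.3,0.95,0],"dr":[0,0,0]},{"jaw":1,"xyz":[0,0.55,0],"dr":[0,0,0]}]'
python3 -m pendant '[{"jaw":1,"xyz":[0,0,0],"dr":[0,0,0]},{"jaw":1,"xyz":[0,0,0],"dr":[0,0,0]}]'
python3 - <<'E'
from h import *
import pickle
T=cam("top");W=cam("wrist");S=cam("scene");pickle.dump((T,S,W),open("c.pkl","wb"))
print(observe()["tool_pos"])
o=np.hstack([cv2.resize(S["image"][110:250,120:290],None,fx=2.3,fy=2.3)[:,:391],cv2.resize(W["image"][60:384,120:400],None,fx=1.4,fy=1.4)[:322]])
cv2.imwrite("pics/c3.png",o);print(o.shape)
E
```

```text
clock: 6.95
tool_pos: [558.2, -325.8, 113.3]
orientation: [-3.137, -0.001, 1.273]
wrist_force: [0.7, -0.7, 0.2]
width: 1.004
gripper_force: 0.0
clock: 7.45
tool_pos: [575.6, -267.4, 245.7]
orientation: [3.137, 0.001, 1.227]
wrist_force: [0.1, 1.2, -0.6]
width: 0.997
gripper_force: 0.0
clock: 7.95
tool_pos: [615.9, -89.9, 243.6]
orientation: [3.141, -0.0, 1.232]
wrist_force: [-1.2, 0.1, -0.7]
width: 0.998
gripper_force: 0.0
clock: 8.15
tool_pos: [615.1, -92.4, 243.4]
orientation: [3.141, 0.0, 1.232]
wrist_force: [-0.4, 0.4, 1.0]
width: 0.995
gripper_force: 0.0
[615.01435425 -93.55089727 242.91753826]
(322, 783, 3)
```

View pics/c3.png

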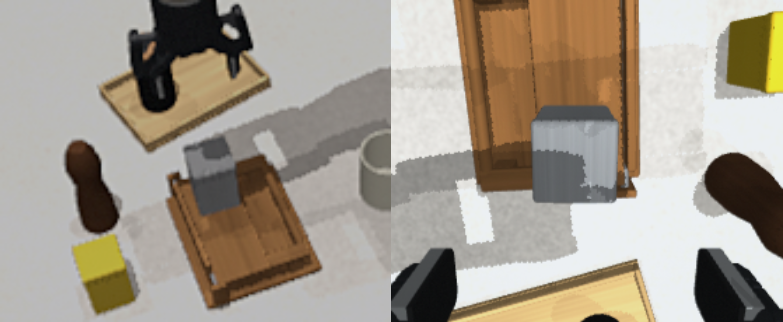

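The jar stands upright in the tray at (157,85). In the wrist half the caddy's lid spans 533–617 and sits square between the fingers (mid 575), so it is aligned and I descend.

```bash

python3 -m pendant '[{"jaw":1,"xyz":[0,0,-0.8],"dr":[0,0,0]},{"jaw":1,"xyz":[0,0,-1],"dr":[0,0,0]},{"jaw":1,"xyz":[0,0,-1],"dr":[0,0,0]},{"jaw":1,"xyz":[0,0,-0.8],"dr":[0,0,0]},{"jaw":1,"xyz":[0,0,-0.4],"dr":[0,0,0]}]' 40
python3 -m pendant '[{"jaw":1,"xyz":[0,0,0],"dr":[0,0,0]},{"jaw":0.4,"xyz":[0,0,0],"dr":[0,0,0]},{"jaw":0.4,"xyz":[0,0,0],"dr":[0,0,0]},{"jaw":0.4,"xyz":[0,0,0],"dr":[0,0,0]},{"jaw":0.4,"xyz":[0,0,0],"dr":[0,0,0]}]' 40
python3 -m pendant '[{"jaw":0.4,"xyz":[0,0,0],"dr":[0,0,0]},{"jaw":0.4,"xyz":[0,0,0],"dr":[0,0,0]},{"jaw":0.4,"xyz":[0,0,0.2],"dr":[0,0,0]},{"jaw":0.4,"xyz":[0,0,0.5],"dr":[0,0,0]},{"jaw":0.4,"xyz":[0,0,0.7],"dr":[0,0,0]}]' 40
```

```text
clock: 8.8
tool_pos: [613.9, -93.4, 79.8]
orientation: [-3.138, 0.0, 1.229]
wrist_force: [0.9, 0.9, 0.6]
width: 0.999
gripper_force: 0.0
clock: 9.3
tool_pos: [615.7, -92.9, 84.2]
orientation: [3.139, 0.0, 1.231]
wrist_force: [-2.1, -1.7, 7.3]
width: 0.692
gripper_force: 44.0
clock: 9.8
tool_pos: [614.3, -92.3, 138.6]
orientation: [-3.139, 0.0, 1.231]
wrist_force: [0.2, -0.1, -2.9]
width: 0.694
gripper_force: 44.3
```

```bash

python3 -m pendant '[{"jaw":0.4,"xyz":[0,0,0.7],"dr":[0,0,0]},{"jaw":0.4,"xyz":[-0.6,-0.3,0.5],"dr":[0,0,0]},{"jaw":0.4,"xyz":[-0.9,-0.7,0],"dr":[0,0,0]},{"jaw":0.4,"xyz":[-0.9,-0.9,0],"dr":[0,0,0]},{"jaw":0.4,"xyz":[-0.9,-0.95,0],"dr":[0,0,0]}]' 40
python3 -m pendant '[{"jaw":0.4,"xyz":[-0.7,-1,0],"dr":[0,0,0]},{"jaw":0.4,"xyz":[-0.1,-1,0],"dr":[0,0,0]},{"jaw":0.4,"xyz":[0,-0.9,0],"dr":[0,0,0]},{"jaw":0.4,"xyz":[0,0,-0.7],"dr":[0,0,0]},{"jaw":0.4,"xyz":[0,0,-1],"dr":[0,0,0]}]' 40
python3 -m pendant '[{"jaw":0.4,"xyz":[0,0,-0.8],"dr":[0,0,0]},{"jaw":0.4,"xyz":[0,0,-0.4],"dr":[0,0,0]},{"jaw":0.4,"xyz":[0,0,-0.2],"dr":[0,0,0]},{"jaw":0.4,"xyz":[0,0,0],"dr":[0,0,0]}]' 40
```

```text
clock: 10.3
tool_pos: [483.9, -204.6, 187.4]
orientation: [3.141, 0.0, 1.232]
wrist_force: [0.0, -0.9, -3.0]
width: 0.694
gripper_force: 44.5
clock: 10.8
tool_pos: [453.9, -322.0, 119.8]
orientation: [3.137, 0.002, 1.229]
wrist_force: [0.1, 0.4, -3.5]
width: 0.695
gripper_force: 44.8
clock: 11.2
tool_pos: [453.3, -320.0, 62.3]
orientation: [-3.141, -0.0, 1.231]
wrist_force: [0.2, 0.2, -2.8]
width: 0.692
gripper_force: 44.7
```

```bash

python3 -m pendant '[{"jaw":0.4,"xyz":[0,0,-0.3],"dr":[0,0,0]},{"jaw":0.4,"xyz":[0,0,-0.15],"dr":[0,0,0]},{"jaw":0.4,"xyz":[0,0,0],"dr":[0,0,0]}]' 40
python3 -m pendant '[{"jaw":0.4,"xyz":[0,0,-0.08],"dr":[0,0,0]},{"jaw":0.4,"xyz":[0,0,0],"dr":[0,0,0]}]' 40
```

```text
clock: 11.5
tool_pos: [453.2, -320.0, 44.2]
orientation: [-3.141, -0.0, 1.231]
wrist_force: [-0.4, -0.9, -2.1]
width: 0.696
gripper_force: 44.8
clock: 11.7
tool_pos: [453.4, -320.2, 41.4]
orientation: [3.141, 0.0, 1.231]
wrist_force: [-0.0, -0.3, -2.7]
width: 0.698
gripper_force: 44.8
```

```bash

python3 -m pendant '[{"jaw":0.4,"xyz":[0,0,-0.04],"dr":[0,0,0]},{"jaw":0.4,"xyz":[0,0,0],"dr":[0,0,0]}]' 40
python3 -m pendant '[{"jaw":0.4,"xyz":[0,0,-0.02],"dr":[0,0,0]},{"jaw":0.4,"xyz":[0,0,0],"dr":[0,0,0]}]' 40
```

```text
clock: 11.9
tool_pos: [453.5, -320.3, 40.3]
orientation: [3.141, 0.0, 1.231]
wrist_force: [-0.6, 1.1, 2.3]
width: 0.696
gripper_force: 45.3
clock: 12.1
tool_pos: [453.5, -320.4, 40.2]
orientation: [3.14, 0.001, 1.231]
wrist_force: [-3.0, 1.4, 12.1]
width: 0.694
gripper_force: 46.5
```

```bash

python3 -m pendant '[{"jaw":1,"xyz":[0,0,0],"dr":[0,0,0]},{"jaw":1,"xyz":[0,0,0],"dr":[0,0,0]},{"jaw":1,"xyz":[0,0,0],"dr":[0,0,0]},{"jaw":1,"xyz":[0,0,0.3],"dr":[0,0,0]},{"jaw":1,"xyz":[0,0,0.8],"dr":[0,0,0]}]' 40
python3 -m pendant '[{"jaw":1,"xyz":[0,0,1],"dr":[0,0,0]},{"jaw":1,"xyz":[0,0,1],"dr":[0,0,0]},{"jaw":1,"xyz":[0,0,1],"dr":[0,0,0]},{"jaw":0.45,"xyz":[0.3,0.7,0.9],"dr":[0,0,0.3]},{"jaw":0.45,"xyz":[0.3,0.9,0],"dr":[0,0,0.2]}]'
python3 -m pendant '[{"jaw":0.45,"xyz":[0.4,0.95,0],"dr":[0,0,0]},{"jaw":0.45,"xyz":[0.4,0.95,0],"dr":[0,0,0]},{"jaw":0.45,"xyz":[0.3,0.95,0],"dr":[0,0,0]},{"jaw":0.45,"xyz":[0.3,0.95,0],"dr":[0,0,0]},{"jaw":0.45,"xyz":[0,0.5,0],"dr":[0,0,0]}]'
python3 -m pendant '[{"jaw":0.45,"xyz":[0,0,0],"dr":[0,0,0]},{"jaw":0.45,"xyz":[0,0,0],"dr":[0,0,0]}]'
python3 - <<'E'
from h import *
import pickle
T=cam("top");W=cam("wrist");S=cam("scene");pickle.dump((T,S,W),open("c4.pkl","wb"))
s=observe();print(s["tool_pos"],s["orientation"])
o=np.hstack([cv2.resize(S["image"][100:200,140:260],None,fx=2,fy=2)[:,:240],np.zeros((200,0,3),np.uint8)])
w=cv2.convertScaleAbs(cv2.resize(W["image"][:, 100:450],None,fx=1.55,fy=1.55),alpha=1.2)
o=np.hstack([w,np.vstack([o,np.zeros((w.shape[0]-200,240,3),np.uint8)])])
cv2.imwrite("pics/c4.png",o);print(o.shape)
E
```

```text
clock: 12.6
tool_pos: [452.5, -319.4, 82.1]
orientation: [-3.138, -0.002, 1.231]
wrist_force: [-0.6, -0.7, -0.7]
width: 1.002
gripper_force: 0.0
clock: 13.1
tool_pos: [478.8, -257.2, 244.5]
orientation: [3.133, 0.003, 1.282]
wrist_force: [0.5, -0.3, -0.8]
width: 0.692
gripper_force: 0.0
clock: 13.6
tool_pos: [534.0, -81.6, 239.8]
orientation: [3.141, -0.0, 1.285]
wrist_force: [-0.3, 0.1, -0.6]
width: 0.453
gripper_force: 0.0
clock: 13.8
tool_pos: [533.3, -84.1, 239.6]
orientation: [3.141, 0.0, 1.284]
wrist_force: [-0.2, -0.3, -0.0]
width: 0.451
gripper_force: 0.0
[533.25428137 -85.15561783 239.23356091] [3.14133674e+00 1.54106647e-04 1.28183988e+00]
(595, 782, 3)
```

View pics/c4.png

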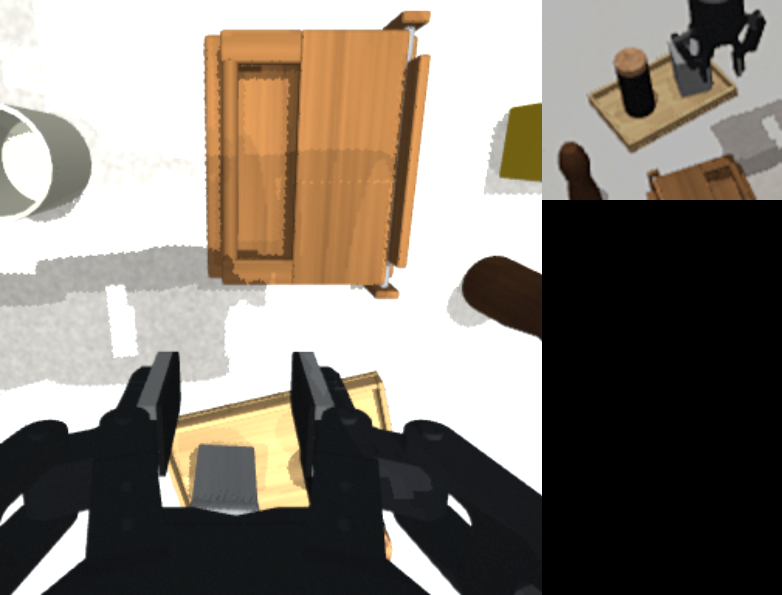

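The top-right inset shows the jar and caddy standing upright in the tray. In the wrist view the bar runs along x≈230 from y 63 to 262, the slot spans x 238–297, and the hinge line is near x 410.

```bash
python3 - <<'E'
from h import *
import pickle
np.set_printoptions(precision=1,suppress=True)
T,S,W=pickle.load(open("c4.pkl","rb"))
f=lambda u,v:(100+u/1.55-.2,v/1.55-.2)
a,b=onz(W,f(231,63),45),onz(W,f(229.5,262),45)
print("bar",a,b,(a+b)/2,np.degrees(np.arctan2(*(b-a)[:2]))-0,np.linalg.norm(a-b))
for n,p,q,z in(("slot solid edge",(301,61),(295,262),50),("baseL z12",(207,37),(208,277),12),("panel front top",(222,32),(222,282),50),("cheek58",(428,13),(396,294),58)):
    a,b=onz(W,f(*p),z),onz(W,f(*q),z);print(n,a,b,(a+b)/2,np.degrees(np.arctan2(a[0]-b[0],a[1]-b[1])))
E
```

```text
bar [569.5  45.2  45. ] [525.7 -97.7  45. ] [547.6 -26.3  45. ] -162.9575131881278 149.40232558245157
slot solid edge [618.1  31.4  50. ] [ 577.4 -111.7   50. ] [597.8 -40.1  50. ] 15.8655392300978
baseL z12 [558.1  73.7  12. ] [ 500.3 -113.1   12. ] [529.2 -19.7  12. ] 17.186658624960877
panel front top [568.9  65.2  50. ] [ 515.3 -111.1   50. ] [542.1 -22.9  50. ] 16.89922135396497
cheek58 [707.4  34.7  58. ] [ 649.4 -158.8   58. ] [678.4 -62.   58. ] 16.684967158940317
```

```bash

python3 -m pendant '[{"jaw":0.45,"xyz":[0.2,0.75,0],"dr":[0,0,0.05]},{"jaw":0.45,"xyz":[0.2,0.72,0],"dr":[0,0,0]},{"jaw":0.45,"xyz":[0,0,-0.8],"dr":[0,0,0]},{"jaw":0.45,"xyz":[0,0,-1],"dr":[0,0,0]},{"jaw":0.45,"xyz":[0,0,-1],"dr":[0,0,0]}]' 50
python3 -m pendant '[{"jaw":0.45,"xyz":[0,0,-1],"dr":[0,0,0]},{"jaw":0.45,"xyz":[0,0,-0.6],"dr":[0,0,0]},{"jaw":0.45,"xyz":[0,0,-0.4],"dr":[0,0,0]},{"jaw":0.45,"xyz":[0,0,-0.4],"dr":[0,0,0]},{"jaw":0.45,"xyz":[0,0,0],"dr":[0,0,0]}]'
```

```text
clock: 14.45
tool_pos: [549.5, -26.2, 126.2]
orientation: [3.14, -0.0, 1.287]
wrist_force: [0.6, -0.0, -0.1]
width: 0.45
gripper_force: 0.0
clock: 14.95
tool_pos: [548.5, -26.2, 29.3]
orientation: [-3.138, 0.0, 1.287]
wrist_force: [-0.3, 0.3, -0.2]
width: 0.454
gripper_force: 0.0
```

```bash

python3 -m pendant '[{"jaw":0,"xyz":[0,0,0],"dr":[0,0,0]},{"jaw":0,"xyz":[0,0,0],"dr":[0,0,0]},{"jaw":0,"xyz":[0,0,0],"dr":[0,0,0]},{"jaw":0,"xyz":[0,0,0],"dr":[0,0,0]}]' 40
```

```text
clock: 15.35
tool_pos: [549.6, -25.4, 31.7]
orientation: [3.14, -0.0, 1.288]
wrist_force: [-0.2, 0.0, -0.2]
width: -0.0
gripper_force: 0.0
```

```bash
python3 - <<'E'
from h import *
import pickle
np.set_printoptions(precision=1,suppress=True)
S=cam("scene");W=cam("wrist");T=cam("top");pickle.dump((T,S,W),open("c5.pkl","wb"))
s=observe();print(s["tool_pos"],s["orientation"],s["width"])
x=S["K"];
q=proj(S,[[549,-26,45],[571,46,45],[527,-97,45],[672,-63,45],s["tool_pos"]]);print(q)
a=cv2.convertScaleAbs(cv2.resize(S["image"][160:250,180:270],(400,400),interpolation=cv2.INTER_CUBIC),alpha=1.2)
b=cv2.resize(W["image"],(400,300))
c=cv2.convertScaleAbs(cv2.resize(T["image"][105:195,220:340],(400,300),interpolation=cv2.INTER_CUBIC),alpha=1.8)
o=np.hstack([np.vstack([a,np.zeros((200,400,3),np.uint8)]),np.vstack([b,c])]);cv2.imwrite("pics/c5.png",o)
E
```

```text
[549.5 -25.4  31.3] [ 3.1 -0.   1.3] -0.0021010992400083265
[[241.8 198.1]
 [250.  215.8]
 [234.2 181.4]
 [204.3 210.4]
 [242.  200.7]]
```

View pics/c5.png

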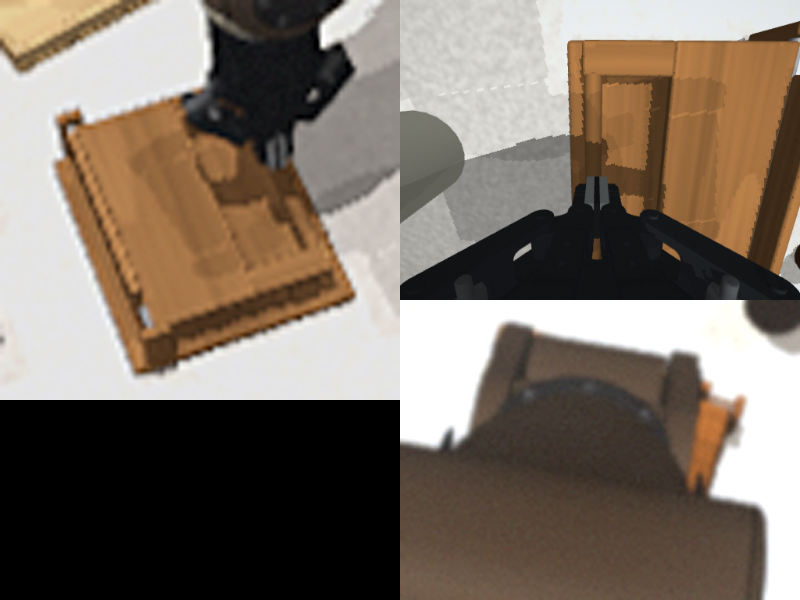

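The pads are shut right over the bar: the tips sit at about (597,177) in the wrist half and the bar runs at x≈594 up to y 75. Nothing is between the pads, so I'm checking heights by triangulating the bar end from two wrist views.

```bash
python3 - <<'E'
from h import *
import pickle
np.set_printoptions(precision=1,suppress=True)
T4,S4,W4=pickle.load(open("c4.pkl","rb"));T,S,W=pickle.load(open("c5.pkl","rb"))
f=lambda u,v:(100+u/1.55-.2,v/1.55-.2);g=lambda u,v:((u-400)*1.28,v*1.28)
for p,q in(((231,63),(594,75)),((301,61),(672,78)),((222,32),(583,43)),((303,30),(674,42))):print(tri([(W4,f(*p)),(W,g(*q))]), onz(W,g(*q),45))
tp=observe()["tool_pos"]
for P in(tp,tp+[0,0,10],tp+[0,0,19],[549,-26,45]):print((proj(W,P)/1.28+[400,0]))
print(W["t"],W4["t"])
E
```

```text
[569.5  45.7  41.7] [569.4  45.8  45. ]
[617.   30.7  51.7] [618.3  29.7  45. ]
[568.6  65.2  50.9] [568.2  66.2  45. ]
[625.6  51.5  40.4] [623.6  50.9  45. ]
[[595.1 170.7]]
[[595.1 175.9]]
[[595.  181.1]]
[[594.7 178.9]]
[570.7  44.7 201.7] [554.9 -14.6 409.6]
```

The bar really is at about 45 mm, but the finger tips appear some 13–20 mm farther back than nominal. So I open again, go about 15 mm lower, which is still clear of the board, and close.

```bash

python3 -m pendant '[{"jaw":0.45,"xyz":[0,0,0],"dr":[0,0,0]},{"jaw":0.45,"xyz":[0,0,0],"dr":[0,0,0]},{"jaw":0.45,"xyz":[0,0,0],"dr":[0,0,0]},{"jaw":0.45,"xyz":[0,0,-0.2],"dr":[0,0,0]},{"jaw":0.45,"xyz":[0,0,-0.2],"dr":[0,0,0]}]' 40
python3 -m pendant '[{"jaw":0,"xyz":[0,0,0],"dr":[0,0,0]},{"jaw":0,"xyz":[0,0,0],"dr":[0,0,0]},{"jaw":0,"xyz":[0,0,0],"dr":[0,0,0]},{"jaw":0,"xyz":[0,0,0],"dr":[0,0,0]}]' 40
```

```text
clock: 16.0
tool_pos: [549.4, -25.4, 14.4]
orientation: [3.141, -0.0, 1.288]
wrist_force: [-0.2, -0.2, -0.0]
width: 0.456
gripper_force: 0.0
clock: 16.4
tool_pos: [546.8, -24.7, 14.4]
orientation: [-3.136, 0.001, 1.288]
wrist_force: [-8.4, 1.8, 0.4]
width: 0.117
gripper_force: 39.2
```

```bash

python3 -m pendant '[{"jaw":0.4,"xyz":[-0.05,0,0],"dr":[0,0,0]},{"jaw":0.4,"xyz":[0,0,0],"dr":[0,0,0]},{"jaw":0.4,"xyz":[0,0,-0.12],"dr":[0,0,0]},{"jaw":0.4,"xyz":[0,0,-0.12],"dr":[0,0,0]},{"jaw":0.4,"xyz":[0,0,0],"dr":[0,0,0]}]' 40
python3 -m pendant '[{"jaw":0,"xyz":[0,0,0],"dr":[0,0,0]},{"jaw":0,"xyz":[0,0,0],"dr":[0,0,0]},{"jaw":0,"xyz":[0,0,0],"dr":[0,0,0]},{"jaw":0,"xyz":[0,0,0],"dr":[0,0,0]}]' 40
```

```text
clock: 16.9
tool_pos: [547.2, -25.4, 4.7]
orientation: [-3.141, 0.0, 1.288]
wrist_force: [-0.4, -0.4, 0.9]
width: 0.402
gripper_force: 0.0
clock: 17.3
tool_pos: [546.7, -25.2, 5.4]
orientation: [-3.14, 0.0, 1.288]
wrist_force: [-4.2, 1.1, 1.4]
width: 0.123
gripper_force: 39.1
```

```bash

python3 -m pendant '[{"jaw":0,"xyz":[0.02,0,0.34],"dr":[0,0,0]},{"jaw":0,"xyz":[0.05,-0.02,0.33],"dr":[0,0,0]},{"jaw":0,"xyz":[0.08,-0.03,0.33],"dr":[0,0,0]},{"jaw":0,"xyz":[0.12,-0.03,0.31],"dr":[0,0,0]},{"jaw":0,"xyz":[0.15,-0.04,0.30],"dr":[0,0,0]}]' 50
```

```text
clock: 17.8
tool_pos: [561.2, -29.5, 69.0]
orientation: [-3.134, 0.001, 1.288]
wrist_force: [-11.7, 2.5, -3.2]
width: 0.114
gripper_force: 48.9
```

```bash

python3 -m pendant '[{"jaw":0,"xyz":[0.18,-0.05,0.28],"dr":[0,0,0]},{"jaw":0,"xyz":[0.20,-0.06,0.26],"dr":[0,0,0]},{"jaw":0,"xyz":[0.23,-0.07,0.24],"dr":[0,0,0]},{"jaw":0,"xyz":[0.25,-0.08,0.21],"dr":[0,0,0]},{"jaw":0,"xyz":[0.27,-0.08,0.19],"dr":[0,0,0]}]' 50
python3 -m pendant '[{"jaw":0,"xyz":[0,0,0],"dr":[0,0,0]},{"jaw":0,"xyz":[0,0,0],"dr":[0,0,0]}]'
python3 - <<'E'
from h import *
import pickle
np.set_printoptions(precision=1,suppress=True)
S=cam("scene");W=cam("wrist");T=cam("top");pickle.dump((T,S,W),open("c6.pkl","wb"))
s=observe();print(s["tool_pos"],s["orientation"],s["width"],s["wrist_force"])
x=np.array([.957,-.289]);b0=np.array([546.7,-25.2]);d=(s["tool_pos"][:2]-b0)@x;dz=s["tool_pos"][2]-5.4
print(d,dz,np.degrees(np.arctan2(dz,129-d)),np.hypot(129-d,dz))
E
```

```text
clock: 18.3
tool_pos: [603.2, -42.0, 118.4]
orientation: [-3.127, 0.001, 1.289]
wrist_force: [-14.3, 3.2, 12.8]
width: 0.116
gripper_force: 49.9
clock: 18.5
tool_pos: [606.9, -43.0, 120.1]
orientation: [-3.138, 0.0, 1.288]
wrist_force: [-25.0, 5.6, 36.9]
width: 0.115
gripper_force: 53.0
[607.  -43.  120.1] [-3.1  0.   1.3] 0.11734127964049 [-25.9   5.1  36.7]
62.838411337596824 114.677904186572 60.01788856788706 132.39477906230903
```

```bash

python3 -m pendant '[{"jaw":0,"xyz":[-0.02,0.01,0.05],"dr":[0,0,0]},{"jaw":0,"xyz":[0,0,0],"dr":[0,0,0]}]' 50
python3 -m pendant '[{"jaw":0.2,"xyz":[0,0,0],"dr":[0,0,0]},{"jaw":0.35,"xyz":[0,0,0],"dr":[0,0,0]},{"jaw":0.35,"xyz":[0,0,0],"dr":[0,0,0]}]'
```

```text
clock: 18.85
tool_pos: [606.9, -43.0, 120.3]
orientation: [-3.139, 0.0, 1.288]
wrist_force: [-15.4, 2.3, 17.1]
width: 0.116
gripper_force: 51.0
clock: 19.15
tool_pos: [609.0, -43.5, 119.0]
orientation: [3.141, -0.0, 1.288]
wrist_force: [-0.3, -0.4, 0.3]
width: 0.351
gripper_force: 0.0
```

```bash

python3 -m pendant '[{"jaw":0.35,"xyz":[0,0,0.3],"dr":[0,0,0]},{"jaw":0.35,"xyz":[0,0,0.8],"dr":[0,0,0]},{"jaw":0.35,"xyz":[0,0,1],"dr":[0,0,0]},{"jaw":0.35,"xyz":[0,0,1],"dr":[0,0,0]},{"jaw":0.5,"xyz":[-0.3,-0.3,0.9],"dr":[0,0,0]}]'
python3 -m pendant '[{"jaw":0.5,"xyz":[-0.5,-0.8,0],"dr":[0,0,0]},{"jaw":0.5,"xyz":[-0.5,-0.8,0],"dr":[0,0,0]},{"jaw":0.5,"xyz":[0,0,0],"dr":[0,0,0]},{"jaw":0.5,"xyz":[0,0,0],"dr":[0,0,0]}]'
python3 - <<'E'
from h import *
import pickle
np.set_printoptions(precision=1,suppress=True)
S=cam("scene");W=cam("wrist");T=cam("top");pickle.dump((T,S,W),open("c7.pkl","wb"))
s=observe();print(s["tool_pos"],s["wrist_force"])
a=cv2.convertScaleAbs(cv2.resize(S["image"][160:250,175:275],(500,450),interpolation=cv2.INTER_CUBIC),alpha=1.2)
b=cv2.resize(W["image"][:,140:400],(300,443))
o=np.hstack([a[:443],b]);cv2.imwrite("pics/c7.png",o);print(o.shape)
E
```

```text
clock: 19.65
tool_pos: [597.2, -54.7, 281.8]
orientation: [3.14, -0.0, 1.289]
wrist_force: [-0.7, -0.7, 0.4]
width: 0.492
gripper_force: 0.0
clock: 20.05
tool_pos: [556.6, -119.9, 279.9]
orientation: [3.14, -0.0, 1.287]
wrist_force: [0.2, -0.2, 0.5]
width: 0.502
gripper_force: 0.0
[ 557.  -118.7  279.2] [-0.2 -0.1 -0.6]
(443, 800, 3)
```

View pics/c7.png

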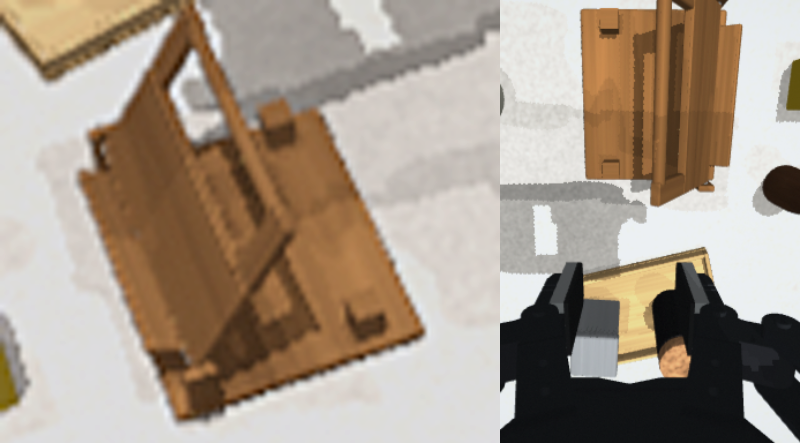

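The panel stands raised, with its free corners at about (292,230) and (188,8) in the scene crop. In the wrist part the jar and caddy still stand in the tray. I'm computing the panel angle from the corners.

```bash
cat >> h.py <<'E'
yaw=np.radians(-16.8);sx=np.array([np.cos(yaw),np.sin(yaw),0]);sy=np.array([-np.sin(yaw),np.cos(yaw),0]);H=np.array([670.5,-62.8,45.])
def ony(d,p,y0):
    t,v=ray(d,p);k=(y0-(t-H)@sy)/(v@sy);P=t+k*v-H;return P@sx,P[2]
E
python3 - <<'E'
from h import *
import pickle
T,S,W=pickle.load(open("c7.pkl","rb"))
sp=lambda u,v:(175+u/5-.4,160+v/5-.4);wp=lambda u,v:(140+(u-500)*.8667,v*.8667)
for n,d,p,y in(("S+y",S,sp(292,230),95),("S-y",S,sp(188,6),-95),("W-y",W,wp(655,203),-95)):
    x,z=ony(d,p,y);print(n,x,z,np.hypot(x,z),np.degrees(np.arctan2(z,-x)))
for a,n in((57,57),(60,60),(63,63)):
    t=np.radians(a);r=np.array([-np.cos(t),np.sin(t)]);nn=np.array([np.sin(t),np.cos(t)])
    for o in(5,-5):
        q=[H+sx*(136*r+o*nn)[0]+[0,0,(136*r+o*nn)[1]]+sy*y for y in(95,-95)]
        print(n,o,"S",(proj(S,q)+.4-[175,160])*5,"W",(proj(W,q[1])-[140,0])/.8667+[500,0])
E
```

```text
S+y -69.56779582144702 114.23632440998426 133.7520692556108 58.65936297545243
S-y -67.67564228405566 111.0383136923881 130.03653204468597 58.638523898470645
W-y -66.50186913818051 98.57419480792555 118.90908493846273 55.99491269756167
57 5 S [[292.23773318 227.34844318]
 [190.43634704  -0.92605384]] W [[652.75223963 208.23835682]]
57 -5 S [[306.22195744 228.20334002]
 [203.82884376   0.85155672]] W [[643.06174574 206.4958112 ]]
60 5 S [[281.86037718 227.23492919]
 [180.53267766  -1.69758068]] W [[660.08865977 209.3994643 ]]
60 -5 S [[296.33180954 227.51158191]
 [194.3513899   -0.49727818]] W [[649.89005198 207.74983193]]
63 5 S [[271.17234212 227.53875388]
 [170.36025741  -2.05026012]] W [[667.74973133 210.48324471]]
63 -5 S [[286.0886218  227.2307285 ]
 [184.56458102  -1.43623525]] W [[657.08614874 208.93954322]]
```

The panel is at about 60–61.5° by both views and 60° by the arc, so I accept it. Next is the tablet: I turn the tool to match its lean while moving over.

```bash

python3 -m pendant '[{"jaw":0.7,"xyz":[-0.3,0.5,0.1],"dr":[0,0,-0.46]},{"jaw":0.7,"xyz":[-0.3,0.9,0.2],"dr":[0,0,-0.46]},{"jaw":0.7,"xyz":[-0.3,0.98,0.2],"dr":[0,0,-0.46]},{"jaw":0.7,"xyz":[-0.3,0.98,0],"dr":[-0.21,-0.455,0]},{"jaw":0.7,"xyz":[-0.3,0.98,0],"dr":[-0.21,-0.455,0]}]'
python3 -m pendant '[{"jaw":0.7,"xyz":[-0.3,0.98,0],"dr":[-0.21,-0.455,0]},{"jaw":0.7,"xyz":[-0.3,0.98,0],"dr":[-0.21,-0.455,0]},{"jaw":0.7,"xyz":[-0.3,0.98,0],"dr":[-0.21,-0.455,0]},{"jaw":0.7,"xyz":[-0.3,0.98,0],"dr":[-0.21,-0.455,0]},{"jaw":0.7,"xyz":[-0.3,0.98,0],"dr":[-0.21,-0.455,0]}]'
python3 -m pendant '[{"jaw":0.7,"xyz":[-0.3,0.98,0],"dr":[-0.21,-0.455,0]},{"jaw":0.7,"xyz":[-0.3,0.98,0],"dr":[-0.21,-0.455,0]},{"jaw":0.7,"xyz":[-0.2,0.98,0],"dr":[-0.21,-0.455,0]},{"jaw":0.7,"xyz":[0,0.5,0],"dr":[0,0,0]},{"jaw":0.7,"xyz":[0,0,0],"dr":[0,0,0]}]'
cat > t.py <<'E'
from h import *
np.set_printoptions(precision=2,suppress=True)
s=observe();M=R.from_euler('xyz',s["orientation"])
print("tcp",s["tool_pos"],"F",s["wrist_force"],"w",s["width"],s["clock"],"q",s["joint_pos"])
def goal(a,P):
    dx=np.array([np.cos(a),np.sin(a),0]);u=-.5*dx+[0,0,.8660];n=.866*dx+[0,0,.5]
    G=R.from_matrix(np.column_stack([np.cross(n,-u),n,-u]))
    print("units shift",(np.array(P)-s["tool_pos"])/40,"turn",np.degrees((G*M.inv()).as_rotvec())/6)
    return u,n
E
python3 - <<'E'
from t import *
u,n=goal(np.radians(-24.5),[459,357,155]);print(u,n)
E
```

```text
clock: 20.7
tool_pos: [496.4, 56.3, 299.1]
orientation: [3.034, -0.0, 1.144]
wrist_force: [1.8, -0.3, -0.4]
width: 0.705
gripper_force: 0.0
clock: 21.2
tool_pos: [435.7, 252.7, 299.4]
orientation: [2.771, 0.0, 1.145]
wrist_force: [0.3, -0.5, 0.0]
width: 0.7
gripper_force: 0.0
clock: 21.7
tool_pos: [403.4, 391.3, 298.2]
orientation: [2.617, 0.003, 1.148]
wrist_force: [0.3, -0.3, 0.5]
width: 0.699
gripper_force: 0.0
tcp [403.39 391.28 298.24] F [ 0.29 -0.31  0.52] w 0.6987460261982197 21.7 q [ 0.9   0.29  1.72 -0.59  1.07  1.59]
units shift [ 1.39 -0.86 -3.58] turn [ 0.03 -0.   -0.04]
[-0.45  0.21  0.87] [ 0.79 -0.36  0.5 ]
```

```bash
python3 - <<'E'
from h import *
import pickle
np.set_printoptions(precision=1,suppress=True)
T,S=pickle.load(open("ts0.pkl","rb"))
Q=[]
for d,(x,y,w,h),th in((T,(80,155,100,65),30),(S,(295,210,85,85),28)):
    g=d["image"][y:y+h,x:x+w].max(2)
    for th in(20,26,32):
        m=cv2.medianBlur((g<th).astype(np.uint8),3)
        c=max(cv2.findContours(m,0,1)[0],key=cv2.contourArea)
        q=cv2.approxPolyDP(c,0.06*cv2.arcLength(c,True),True)[:,0]+[x,y]
        M=cv2.moments(c);print(th,cv2.contourArea(c),q.tolist(),x+M["m10"]/M["m00"],y+M["m01"]/M["m00"])
        if th==26:Q.append((d,q,(x+M["m10"]/M["m00"],y+M["m01"]/M["m00"])))
c=tri([(Q[0][0],Q[0][2]),(Q[1][0],Q[1][2])]);print("screen centre (perspective-biased a little)",c)
a=np.radians(-24.5);dx=np.array([np.cos(a),np.sin(a),0]);u=-.5*dx+[0,0,.866];n=.866*dx+[0,0,.5];dy=np.cross([0,0,1],dx)
print("foot centre",c-100*u-5*n,"pt145",c+45*u-5*n)
print(proj(T,c),Q[0][2],proj(S,c),Q[1][2])
E
```

```text
20 1182.5 [[90, 185], [126, 205], [156, 187], [127, 171]] 123.63735024665257 186.96250880902045
26 1270.5 [[88, 185], [125, 205], [157, 186], [125, 170]] 123.48379902925357 186.91551882460973
32 1327.5 [[88, 185], [124, 205], [158, 186], [126, 170]] 123.50596359070934 186.93609541745136
20 1591.0 [[351, 221], [316, 253], [327, 284], [365, 253]] 340.1416300020951 252.64005866331448
26 1601.0 [[351, 221], [316, 253], [327, 284], [365, 253]] 340.04705392463046 252.71850926504268
32 1612.0 [[351, 221], [316, 253], [327, 284], [365, 253]] 339.9397229114971 252.71112489660877
screen centre (perspective-biased a little) [481.4 346.8 124.8]
foot centre [522.9 327.8  35.7] pt145 [456.9 357.9 161.3]
[[123.6 186.8]] (123.48379902925357, 186.91551882460973) [[340.2 252.7]] (340.04705392463046, 252.71850926504268)
```

```bash

python3 -m pendant '[{"jaw":0.7,"xyz":[0.01,-0.23,-0.93],"dr":[0,0,0]},{"jaw":0.7,"xyz":[0.36,-0.17,-0.7],"dr":[0,0,0]},{"jaw":0.7,"xyz":[0.36,-0.17,-0.7],"dr":[0,0,0]},{"jaw":0.7,"xyz":[0.36,-0.16,-0.66],"dr":[0,0,0]},{"jaw":0.7,"xyz":[0.28,-0.12,-0.54],"dr":[0,0,0]}]' 40
python3 -m pendant '[{"jaw":0.7,"xyz":[0,0,0],"dr":[0,0,0]},{"jaw":0.7,"xyz":[0,0,0],"dr":[0,0,0]}]'
python3 - <<'E'
from t import *
goal(np.radians(-24.5),[458.5,357,157])
E
```

```text
clock: 22.2
tool_pos: [459.7, 353.1, 156.5]
orientation: [2.617, 0.003, 1.143]
wrist_force: [0.7, 0.6, -0.0]
width: 0.699
gripper_force: 0.0
clock: 22.4
tool_pos: [459.3, 353.7, 158.2]
orientation: [2.617, 0.003, 1.142]
wrist_force: [0.6, 0.2, 1.3]
width: 0.7
gripper_force: 0.0
tcp [459.33 353.71 158.24] F [0.56 0.16 1.26] w 0.6999292910129 22.4 q [ 0.77  0.46  1.88 -0.76  0.75  1.76]
units shift [-0.02  0.08 -0.03] turn [ 0.03 -0.    0.01]
```

```bash

python3 -m pendant '[{"jaw":0.7,"xyz":[0.0,0.07,-0.03],"dr":[0,0,0]},{"jaw":0.3,"xyz":[0,0,0],"dr":[0,0,0]},{"jaw":0,"xyz":[0,0,0],"dr":[0,0,0]},{"jaw":0,"xyz":[0,0,0],"dr":[0,0,0]},{"jaw":0,"xyz":[0,0,0],"dr":[0,0,0]}]' 50
python3 -m pendant '[{"jaw":0,"xyz":[0,0,0],"dr":[0,0,0]},{"jaw":0,"xyz":[0,0,0],"dr":[0,0,0]}]'
```

```text
clock: 22.9
tool_pos: [459.4, 356.9, 157.3]
orientation: [2.616, 0.002, 1.143]
wrist_force: [-1.2, 0.1, 5.3]
width: 0.108
gripper_force: 49.1
clock: 23.1
tool_pos: [459.5, 356.8, 157.3]
orientation: [2.616, 0.002, 1.143]
wrist_force: [-3.3, -0.1, 5.6]
width: 0.103
gripper_force: 49.4
```

```bash

python3 -m pendant '[{"jaw":0,"xyz":[-0.14,0.06,0.26],"dr":[0,0,0]},{"jaw":0,"xyz":[-0.32,0.15,0.61],"dr":[0,0,0]},{"jaw":0,"xyz":[0,0,0.8],"dr":[0,0,0]},{"jaw":0,"xyz":[0,-0.3,0.9],"dr":[0,0,0.1]},{"jaw":0,"xyz":[0.2,-0.6,0.8],"dr":[0,0,0.2]}]' 60
python3 -m pendant '[{"jaw":0,"xyz":[0.31,-0.9,0],"dr":[0,0,0.2]},{"jaw":0,"xyz":[0.31,-0.95,0],"dr":[0,0,0.2]},{"jaw":0,"xyz":[0.31,-0.95,0],"dr":[0,0,0.2]},{"jaw":0,"xyz":[0.31,-0.95,0],"dr":[0,0,0.2]},{"jaw":0,"xyz":[0.31,-0.95,0],"dr":[0,0,0.2]}]'
python3 -m pendant '[{"jaw":0,"xyz":[0.31,-0.95,0],"dr":[0,0,0]},{"jaw":0,"xyz":[0.31,-0.95,0],"dr":[0,0,0]},{"jaw":0,"xyz":[0.31,-0.9,0],"dr":[0,0,0]},{"jaw":0,"xyz":[0.31,-0.9,0],"dr":[0,0,0]},{"jaw":0,"xyz":[0.3,-0.6,0],"dr":[0,0,0]}]'
python3 -m pendant '[{"jaw":0,"xyz":[0,0,0],"dr":[0,0,0]},{"jaw":0,"xyz":[0,0,0],"dr":[0,0,0]}]'
python3 - <<'E'
from t import *
import pickle
goal(np.radians(-16.8),[573,-33.5,291])
S=cam("scene","pics/s8.png");T=cam("top","pics/t8.png");W=cam("wrist");pickle.dump((T,S,W),open("c8.pkl","wb"))
tp=s["tool_pos"];X=M.as_matrix();u=-X[:,2];n=X[:,1];w=np.cross(u,n)
O=tp-144*u;corn=[O+a*w+b*u+5*n for a,b in((-62,0),(62,0),(62,200),(-62,200))]
print(proj(S,corn),proj(T,corn))
for d,nm in((S,"S"),(T,"T")):
    b=cv2.boundingRect(proj(d,corn).astype(np.float32));x,y,w_,h=b;x-=8;y-=8;w_+=16;h+=16
    g=d["image"][y:y+h,x:x+w_].max(2);m=cv2.medianBlur((g<28).astype(np.uint8),3)
    c=max(cv2.findContours(m,0,1)[0],key=cv2.contourArea);q=cv2.approxPolyDP(c,.05*cv2.arcLength(c,True),True)[:,0]+[x,y];Mo=cv2.moments(c)
    print(nm,cv2.contourArea(c),q.tolist(),x+Mo["m10"]/Mo["m00"],y+Mo["m01"]/Mo["m00"],"pred centre",proj(d,O+100*u+5*n))
E
```

```text
clock: 23.6
tool_pos: [447.8, 329.8, 292.5]
orientation: [2.618, 0.003, 1.177]
wrist_force: [1.8, 0.0, -3.1]
width: 0.104
gripper_force: 59.3
clock: 24.1
tool_pos: [510.3, 139.6, 291.2]
orientation: [2.618, 0.003, 1.28]
wrist_force: [1.0, -0.1, -4.0]
width: 0.103
gripper_force: 59.3
clock: 24.6
tool_pos: [572.1, -32.7, 291.4]
orientation: [2.618, 0.003, 1.278]
wrist_force: [0.7, 1.0, -4.0]
width: 0.101
gripper_force: 60.7
clock: 24.8
tool_pos: [571.7, -31.1, 290.7]
orientation: [2.619, 0.003, 1.278]
wrist_force: [-0.3, 0.5, -3.4]
width: 0.109
gripper_force: 60.8
tcp [571.75 -31.13 290.73] F [-0.28  0.47 -3.41] w 0.10898661145770568 24.8 q [-0.13  0.16  1.92 -0.16  0.55  0.28]
units shift [ 0.03 -0.06  0.01] turn [ 0.02 -0.02 -0.  ]
[[202.9  169.81]
 [215.68 200.14]
 [245.32 151.05]
 [229.77 120.58]] [[309.58 128.13]
 [261.25 113.62]
 [247.23 126.38]
 [305.16 143.93]]
S 1523.5 [[253, 112], [229, 118], [206, 171], [217, 195]] 228.7518871020676 151.37698282463626 pred centre [[222.6 161.1]]
T 471.0 [[253, 124], [301, 140], [301, 127], [275, 127], [263, 116]] 277.89667374380747 126.9582448690729 pred centre [[281.11 127.33]]
```

```bash

python3 -m pendant '[{"jaw":0,"xyz":[0.24,-0.1,-0.4],"dr":[0,0,0]},{"jaw":0,"xyz":[0.3,-0.1,-0.54],"dr":[0,0,0]},{"jaw":0,"xyz":[0.3,-0.1,-0.54],"dr":[0,0,0]},{"jaw":0,"xyz":[0.3,-0.1,-0.54],"dr":[0,0,0]},{"jaw":0,"xyz":[-0.1,0.03,-0.06],"dr":[0,0,0]}]' 60
python3 -m pendant '[{"jaw":0,"xyz":[-0.12,0.04,-0.07],"dr":[0,0,0]},{"jaw":0,"xyz":[-0.1,0.03,-0.06],"dr":[0,0,0]},{"jaw":0,"xyz":[0,0,0],"dr":[0,0,0]},{"jaw":0,"xyz":[0,0,0],"dr":[0,0,0]}]'
python3 - <<'E'
from t import *
u,n=goal(np.radians(-16.8),[609.8,-44.5,174.7]);d=s["tool_pos"]-[609.8,-44.5,174.7];print("u",d@u,"n",d@n,"lat",d@np.cross(u,n))
E
```

```text
clock: 25.45
tool_pos: [614.2, -45.0, 205.5]
orientation: [2.62, 0.003, 1.28]
wrist_force: [-0.8, -0.6, -2.9]
width: 0.103
gripper_force: 60.8
clock: 25.85
tool_pos: [605.4, -42.7, 204.1]
orientation: [2.615, 0.003, 1.28]
wrist_force: [-0.5, 0.6, -3.8]
width: 0.105
gripper_force: 60.9
tcp [605.38 -42.74 204.05] F [-0.5   0.58 -3.79] w 0.10534083339656655 25.85 q [-0.14  0.32  1.97 -0.23  0.34  0.35]
units shift [ 0.11 -0.04 -0.73] turn [ 0.03  0.02 -0.02]
u 27.788376105387613 n 10.571560919153466 lat 0.4079098690561007
```

```bash

python3 -m pendant '[{"jaw":0,"xyz":[0.12,-0.04,-0.22],"dr":[0,0,0]},{"jaw":0,"xyz":[0.12,-0.04,-0.21],"dr":[0,0,0]},{"jaw":0,"xyz":[0,0,0],"dr":[0,0,0]},{"jaw":0,"xyz":[0.02,-0.01,-0.04],"dr":[0,0,0]},{"jaw":0,"xyz":[0,0,0],"dr":[0,0,0]}]' 60
python3 -m pendant '[{"jaw":0,"xyz":[0.02,-0.01,-0.04],"dr":[0,0,0]},{"jaw":0,"xyz":[0,0,0],"dr":[0,0,0]}]'
python3 -m pendant '[{"jaw":0,"xyz":[0.02,-0.01,-0.04],"dr":[0,0,0]},{"jaw":0,"xyz":[0,0,0],"dr":[0,0,0]}]'
python3 - <<'E'
from t import *
import pickle
u,n=goal(np.radians(-16.8),[609.8,-44.5,174.7]);d=s["tool_pos"]-[609.8,-44.5,174.7];print("u",d@u,"n",d@n,"lat",d@np.cross(u,n),"Fu",s["wrist_force"]@u,s["wrist_force"]@n)
E
```

```text
clock: 26.35
tool_pos: [615.8, -46.7, 183.9]
orientation: [2.617, 0.003, 1.279]
wrist_force: [-0.6, 0.1, -4.2]
width: 0.111
gripper_force: 60.8
clock: 26.55
tool_pos: [616.6, -47.0, 182.6]
orientation: [2.617, 0.003, 1.279]
wrist_force: [-0.0, 0.8, -4.0]
width: 0.105
gripper_force: 60.8
clock: 26.75
tool_pos: [617.5, -47.0, 182.1]
orientation: [2.615, 0.002, 1.279]
wrist_force: [-5.8, 4.8, 5.5]
width: 0.103
gripper_force: 62.7
tcp [617.54 -46.98 182.06] F [-5.76  4.76  5.5 ] w 0.10256580475671823 26.75 q [-0.15  0.37  1.97 -0.26  0.29  0.37]
units shift [-0.19  0.06 -0.18] turn [ 0.03  0.02 -0.02]
u 2.3168309965013734 n 10.714407822118096 lat -0.1348357611426878 Fu 8.207423994128236 -3.2198714374687913
```

```bash

python3 -m pendant '[{"jaw":0,"xyz":[-0.07,0.02,-0.01],"dr":[0,0,0]},{"jaw":0,"xyz":[-0.06,0.02,-0.04],"dr":[0,0,0]},{"jaw":0,"xyz":[0,0,0],"dr":[0,0,0]}]' 60
python3 -m pendant '[{"jaw":0,"xyz":[-0.04,0.01,-0.03],"dr":[0,0,0]},{"jaw":0,"xyz":[0,0,0],"dr":[0,0,0]}]'
python3 - <<'E'
from t import *
import pickle
u,n=goal(np.radians(-16.8),[609.8,-44.5,174.7]);d=s["tool_pos"]-[609.8,-44.5,174.7];print("u",d@u,"n",d@n,"lat",d@np.cross(u,n),"Fu",s["wrist_force"]@u,s["wrist_force"]@n)
S=cam("scene");W=cam("wrist");T=cam("top");pickle.dump((T,S,W),open("c9.pkl","wb"))
E
```

```text
clock: 27.05
tool_pos: [611.8, -45.6, 178.8]
orientation: [2.617, 0.003, 1.279]
wrist_force: [-1.1, 1.1, -2.1]
width: 0.104
gripper_force: 61.2
clock: 27.25
tool_pos: [610.9, -45.3, 178.2]
orientation: [2.615, 0.002, 1.28]
wrist_force: [-0.5, 2.1, -0.0]
width: 0.102
gripper_force: 61.5
tcp [610.87 -45.29 178.18] F [-0.47  2.08 -0.03] w 0.10162596022297488 27.25 q [-0.15  0.36  1.99 -0.28  0.27  0.39]
units shift [-0.03  0.02 -0.09] turn [ 0.03  0.02 -0.02]
u 2.381920449956632 n 2.827329115880758 lat -0.448873145187117 Fu 0.505686655306202 -0.9261964588022077
```

```bash

python3 -m pendant '[{"jaw":0,"xyz":[-0.04,0.01,-0.03],"dr":[0,0,0]},{"jaw":0,"xyz":[0,0,0],"dr":[0,0,0]}]'
python3 -m pendant '[{"jaw":0,"xyz":[-0.04,0.01,-0.03],"dr":[0,0,0]},{"jaw":0,"xyz":[0,0,0],"dr":[0,0,0]}]'
python3 - <<'E'
from t import *
u,n=goal(np.radians(-16.8),[609.8,-44.5,174.7]);d=s["tool_pos"]-[609.8,-44.5,174.7];print("u",d@u,"n",d@n,"lat",d@np.cross(u,n),"Fu",s["wrist_force"]@u,s["wrist_force"]@n)
E
```

```text
clock: 27.6
tool_pos: [609.6, -44.9, 177.3]
orientation: [2.615, 0.002, 1.28]
wrist_force: [-0.2, 1.9, 4.2]
width: 0.104
gripper_force: 62.0
clock: 27.8
tool_pos: [607.7, -44.6, 175.9]
orientation: [2.615, 0.003, 1.279]
wrist_force: [-4.0, 3.7, 8.5]
width: 0.102
gripper_force: 62.8
tcp [607.67 -44.55 175.93] F [-4.05  3.69  8.49] w 0.10237859158286657 27.8 q [-0.15  0.36  2.   -0.29  0.27  0.4 ]
units shift [ 0.05  0.   -0.03] turn [ 0.03  0.02 -0.02]
u 2.0751824465951567 n -1.1364413249213738 lat -0.6638977270980415 Fu 9.822307097173738 -0.03420247328656867
```

```bash

python3 -m pendant '[{"jaw":0,"xyz":[-0.05,0.015,-0.01],"dr":[0,0,0]},{"jaw":0,"xyz":[0,0,0],"dr":[0,0,0]}]'
python3 -m pendant '[{"jaw":0,"xyz":[-0.04,0.01,-0.02],"dr":[0,0,0]},{"jaw":0,"xyz":[0,0,0],"dr":[0,0,0]}]'
python3 - <<'E'
from t import *
import pickle
u,n=goal(np.radians(-16.8),[609.8,-44.5,174.7]);d=s["tool_pos"]-[609.8,-44.5,174.7];print("u",d@u,"n",d@n,"lat",d@np.cross(u,n),"Fu",s["wrist_force"]@u,s["wrist_force"]@n)
S=cam("scene");W=cam("wrist");T=cam("top");pickle.dump((T,S,W),open("c10.pkl","wb"))
E
```

```text
clock: 28.0
tool_pos: [606.1, -44.2, 175.3]
orientation: [2.615, 0.002, 1.279]
wrist_force: [4.2, 0.3, 1.4]
width: 0.106
gripper_force: 61.2
clock: 28.2
tool_pos: [605.0, -43.9, 174.8]
orientation: [2.614, 0.002, 1.279]
wrist_force: [8.1, -1.3, -1.5]
width: 0.105
gripper_force: 61.0
tcp [605.01 -43.86 174.81] F [ 8.1  -1.33 -1.54] w 0.10541763012590413 28.2 q [-0.15  0.36  2.01 -0.3   0.26  0.41]
units shift [ 0.12 -0.02 -0.  ] turn [ 0.03  0.03 -0.02]
u 2.485956778370039 n -4.0774453548669545 lat -0.7706665882974734 Fu -5.402993410224824 6.2718486492749275
```

```bash

python3 -m pendant '[{"jaw":0,"xyz":[0.02,-0.01,-0.02],"dr":[0,0,0]},{"jaw":0,"xyz":[0.01,0,-0.02],"dr":[0,0,0]},{"jaw":0,"xyz":[0,0,0],"dr":[0,0,0]}]' 30
python3 -m pendant '[{"jaw":0.15,"xyz":[0,0,0],"dr":[0,0,0]},{"jaw":0.2,"xyz":[0,0,0],"dr":[0,0,0]},{"jaw":0.3,"xyz":[0,0,0],"dr":[0,0,0]},{"jaw":0.4,"xyz":[0,0,0],"dr":[0,0,0]},{"jaw":0.4,"xyz":[0,0,0],"dr":[0,0,0]}]' 30
python3 - <<'E'
from t import *
import pickle
S=cam("scene");W=cam("wrist");T=cam("top");pickle.dump((T,S,W),open("c11.pkl","wb"))
print(s["wrist_force"],s["tool_pos"])
T0,S0,W0=pickle.load(open("c10.pkl","rb"))
for a,b in((S,S0),):
    m=cv2.absdiff(a["image"],b["image"]).max(2);print(m.max(),(m>25).sum(),np.argwhere(m>25).mean(0),np.argwhere(m>25).min(0),np.argwhere(m>25).max(0))
E
```

```text
clock: 28.65
tool_pos: [606.0, -43.6, 174.7]
orientation: [2.612, 0.002, 1.28]
wrist_force: [-5.7, 6.7, 16.8]
width: 0.105
gripper_force: 64.1
clock: 29.15
tool_pos: [604.8, -44.1, 172.3]
orientation: [2.618, 0.003, 1.279]
wrist_force: [0.9, 0.1, 0.7]
width: 0.401
gripper_force: 0.0
tcp [604.8  -44.06 172.27] F [0.88 0.11 0.69] w 0.4012640971077039 29.15 q [-0.15  0.37  2.01 -0.3   0.26  0.41]
[0.88 0.11 0.69] [604.8  -44.06 172.27]
194 1178 [137.23 264.75] [  0 197] [227 440]
```

```bash

python3 -m pendant '[{"jaw":0.4,"xyz":[-0.14,0.04,0.26],"dr":[0,0,0]},{"jaw":0.4,"xyz":[-0.34,0.1,0.61],"dr":[0,0,0]},{"jaw":0.4,"xyz":[-0.43,0.13,0.78],"dr":[0,0,0]},{"jaw":0.4,"xyz":[-0.43,0.13,0.78],"dr":[0,0,0]},{"jaw":0.4,"xyz":[-0.5,0,0.5],"dr":[0,0,0]}]'
python3 -m pendant '[{"jaw":0.4,"xyz":[-0.6,-0.5,0.3],"dr":[0,0,0]},{"jaw":0.4,"xyz":[-0.5,-0.5,0],"dr":[0,0,0]},{"jaw":0.4,"xyz":[0,0,0],"dr":[0,0,0]},{"jaw":0.4,"xyz":[0,0,0],"dr":[0,0,0]}]'
python3 - <<'E'
from t import *
import pickle
S=cam("scene","pics/s12.png");T=cam("top","pics/t12.png");pickle.dump((T,S),open("c12.pkl","wb"))
a=cv2.resize(S["image"][100:300,140:300],(480,600),interpolation=cv2.INTER_CUBIC);b=cv2.convertScaleAbs(cv2.resize(T["image"][60:250,210:420],(320,290),interpolation=cv2.INTER_CUBIC),alpha=1.8)
c=cv2.resize(S["image"],(320,310)) 
cv2.imwrite("pics/c12.png",np.hstack([a,np.vstack([b,c])]))
E
```

```text
clock: 29.8
tool_pos: [530.7, -27.3, 292.7]
orientation: [2.614, 0.002, 1.28]
wrist_force: [-0.6, -0.5, -0.2]
width: 0.404
gripper_force: 0.0
clock: 30.2
tool_pos: [487.2, -68.2, 302.7]
orientation: [2.615, 0.002, 1.278]
wrist_force: [0.2, 0.3, 0.5]
width: 0.402
gripper_force: 0.0
tcp [487.15 -68.15 302.68] F [0.2  0.31 0.54] w 0.4023053476093014 30.2 q [-0.26  0.01  2.06 -0.03  0.54  0.05]
```

View pics/c12.png

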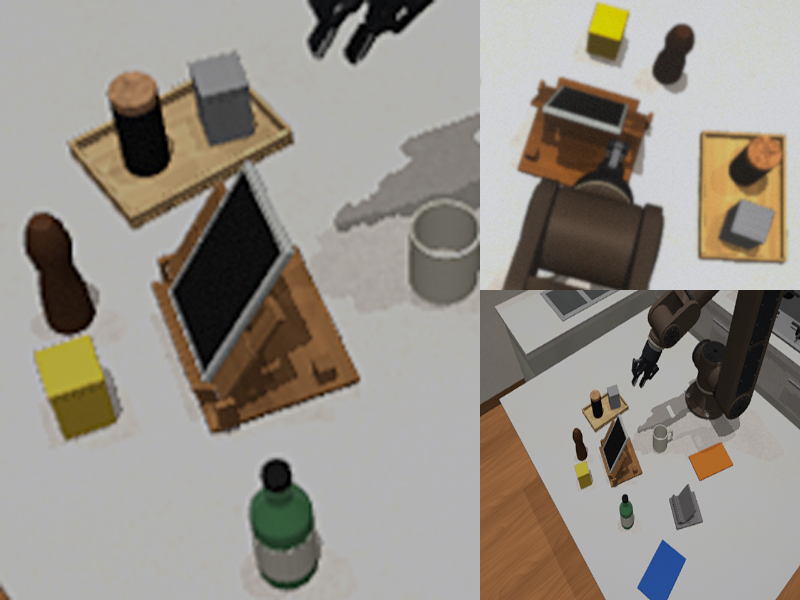

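The tablet leans on the panel screen outwards, foot on the ledge, and the jar and caddy stand in the tray. The mug, mill and oil bottle look untouched. One numeric check of tilt and centring before I hand in.

```bash
python3 - <<'E'
from t import *
import pickle
T,S=pickle.load(open("c12.pkl","rb"))
Q=[]
for d,(x,y,w,h),th in((S,(190,150,55,85),28),(T,(245,112,65,38),26)):
    g=d["image"][y:y+h,x:x+w].max(2);m=cv2.medianBlur((g<th).astype(np.uint8),3)
    c=max(cv2.findContours(m,0,1)[0],key=cv2.contourArea);q=cv2.approxPolyDP(c,.05*cv2.arcLength(c,True),True)[:,0]+[x,y]
    Mo=cv2.moments(c);ce=(x+Mo["m10"]/Mo["m00"],y+Mo["m01"]/Mo["m00"]);print(cv2.contourArea(c),q.tolist(),ce);Q.append((d,ce))
P=tri(Q)-H;print("screen centre in stand frame from hinge: x",P@sx,"y",P@sy,"z",P[2])
for a in(58,60,62):
    t=np.radians(a);print(a,"expected x,z",10*np.sin(t)+5*np.sin(t)-100*np.cos(t),15*np.cos(t)+100*np.sin(t))
E
```

```text
tcp [487.72 -67.65 302.06] F [-0.4   0.39 -0.36] w 0.40168182732015806 30.3 q [-0.26  0.01  2.06 -0.03  0.54  0.05]
991.5 [[221, 160], [198, 196], [208, 221], [232, 184]] (214.82955118507311, 190.05463103042527)
514.0 [[257, 127], [296, 140], [303, 131], [267, 118]] (281.1838521400778, 129.02983138780803)
screen centre in stand frame from hinge: x -40.979745492635324 y 6.466287002032015 z 95.41357171756474
58 expected x,z -40.271204980974105 92.75359857914067
60 expected x,z -37.009618943233434 94.10254037844386
62 expected x,z -33.702942385705185 95.33683272768104
```

```bash
python3 - <<'E'
from h import *
import pickle
T7,S7,_=pickle.load(open("c7.pkl","rb"));T,S=pickle.load(open("c12.pkl","rb"))
def loc(a,b,x,y,w,h):
    k=4;A=cv2.resize(a["image"][y:y+h,x:x+w],None,fx=k,fy=k,interpolation=cv2.INTER_CUBIC);B=cv2.resize(b["image"][y-5:y+h+5,x-5:x+w+5],None,fx=k,fy=k,interpolation=cv2.INTER_CUBIC)
    r=cv2.matchTemplate(B,A,cv2.TM_CCOEFF_NORMED);_,v,_,p=cv2.minMaxLoc(r);return v,p[0]/k-5,p[1]/k-5
print("strip end +y",loc(S7,S,224,200,13,11),"base corner",loc(S7,S,245,215,18,15))
print("strip lower",loc(S7,S,222,206,12,11))
E
```

```text
strip end +y (0.4366585314273834, 5.0, -5.0) base corner (0.996604859828949, 0.0, 0.0)
strip lower (0.4131927192211151, 2.5, 5.0)
```

```bash
python3 - <<'E'
from h import *
import pickle
T,S=pickle.load(open("c12.pkl","rb"));a=np.array
def f(Sb,St,Tb,Tt):
    q=[[tri([(S,s),(T,t)]) for s,t in zip(x,y)] for x,y in((Sb,Tb),(St,Tt))]
    b,t=np.mean(q[0],0),np.mean(q[1],0);d=t-b;print(b.round(),t.round(),"len",np.linalg.norm(d),"elev",np.degrees(np.arctan2(d[2],np.hypot(*d[:2]))),"yaw",np.degrees(np.arctan2(-d[1],-d[0])),"lat",[((p-H)@sy).round(1) for p in sum(q,[])])
# order: +y corner first
f([(208,221),(198,196)],[(232,184),(221,160)],[(267,118),(303,131)],[(257,127),(296,140)])
f([(327,284),(316,253)],[(365,253),(351,221)],[(125,170),(157,186)],[(88,185),(125,205)])
E
```

```text
[675. -60.  62.] [595. -29. 215.] len 174.93735027931993 elev 60.685350909738105 yaw -21.243917198915327 lat [np.float64(55.9), np.float64(-48.5), np.float64(58.9), np.float64(-38.2)]
[523. 325.  48.] [446. 364. 197.] len 172.08583937202965 elev 59.93630906122282 yaw -27.01072772258729 lat [np.float64(378.2), np.float64(278.6), np.float64(394.1), np.float64(293.2)]
```

The tilt measures about 60° and the tablet is about 4–6 mm off the middle, so I'm handing in.

```bash
python3 -c "
from bench import ticket
print(ticket.sign_off())"
```

```text
the job is handed in; nothing more can be done
None
```

The job is handed in at 30 s: the jar and caddy stand upright in the tray, the panel is at about 60°, and the tablet leans on it screen outwards, about 5 mm off centre; I don't have the judge's result.

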